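Pack the toy cars and latch the case

TASK

Finish packing the wooden toy cars: stand every loose car from the counter on its wheels in whichever of the two cases already has a car in it, keeping that car there; if a peg doll was left in that case, put it in the small wooden basket. Then, with that case's latch swung clear, lower the lid over its two pins until it lies flush on the rim, and swing the latch over it until it is fully home in its keeper. Leave the other case's toy house and the other things on the counter where they are.

Things in the scene. Friction and masses are not known exactly. Their poses are not given: they have to be found in the camera images.
- case_a: fixed open wooden case on the left (+y) side, yaw within 0.1. 136 (x) by 238 mm (y), rim 46 mm high, origin at its underside's centre. Inside 120 (x) by 190 (y), floor 6 mm up, solid ends 24 mm wide. 8 mm steel pins, tips tapered, at x +45, y +-107 mm rise 22 mm above the rim. Latch hinge beyond the outer end at x 0, y +136; steel keeper before the front wall near x -92, y +28 mm
- case_b: fixed open wooden case on the right (-y) side, yaw within 0.1. 136 (x) by 238 mm (y), rim 46 mm high, origin at its underside's centre. Inside 120 (x) by 190 (y), floor 6 mm up, solid ends 24 mm wide. 8 mm steel pins, tips tapered, at x +45, y +-107 mm rise 22 mm above the rim. Latch hinge beyond the outer end at x 0, y -136; steel keeper before the front wall near x -92, y -28 mm
- latch_a (a joint): left latch of case_a: level steel bar 14 by 6 mm on a vertical hinge, underside 56 mm above the counter (2 mm over a seated lid). 0 = home in the keeper, over the lid's front corner, pointing (-0.65, -0.76) in the case's frame. Grows as it opens, turning clockwise from above; stop at 1.3. Starts at 0.05 to 0.75, over the mouth; clear of the lid above 0.95. Stays where left (1 N)
- latch_b (a joint): right latch of case_b: level steel bar 14 by 6 mm on a vertical hinge, underside 56 mm above the counter (2 mm over a seated lid). 0 = home in the keeper, over the lid's front corner, pointing (-0.65, +0.76) in the case's frame. Grows as it opens, turning anticlockwise from above; stop at 1.3. Starts at 0.05 to 0.75, over the mouth; clear of the lid above 0.95. Stays where left (1 N)
- latch_a_hinge (a point): point on latch_a's vertical hinge axis, at the bar's mid height
- latch_b_hinge (a point): point on latch_b's vertical hinge axis, at the bar's mid height
- latch_a_knob (a point): middle of the upright round grip on latch_a, 14 mm in diameter, from 62 to 96 mm above the counter (this point at 82 mm), 80 mm from the hinge axis
- latch_b_knob (a point): the same on latch_b: 14 mm in diameter, 62 to 96 mm above the counter (this point at 82 mm), 80 mm from the hinge axis
- lid: loose plywood lid, 136 (x) by 238 (y) by 8 mm, 0.2 kg, origin at its underside's centre; two 10 mm holes for the pins at x +45, y +-107 mm, nearer the long edge away from the robot; wooden bar handle on top at the centre, 16 mm in x, 50 in y, from 8 to 40 mm above the origin. Lies flat, yaw within 0.12 rad; fits either case; seated, its origin is 46 mm above the case's
- car0: wooden toy car, 48 mm long (its x), 26 wide (y), 30 high, about 60 g, origin at the centre of its underside, z up; the full-width chassis is 20 mm high with flat upright ends, the cabin above it is narrower (24 by 22 mm). The one that stands in one of the two cases at the start (either one)
- car1: wooden toy car, 48 mm long (its x), 26 wide (y), 30 high, about 60 g, origin at the centre of its underside, z up; the full-width chassis is 20 mm high with flat upright ends, the cabin above it is narrower (24 by 22 mm). Loose on the counter at the start; may be absent (three or four of these four are there)
- car2: wooden toy car, 48 mm long (its x), 26 wide (y), 30 high, about 60 g, origin at the centre of its underside, z up; the full-width chassis is 20 mm high with flat upright ends, the cabin above it is narrower (24 by 22 mm). Loose on the counter at the start; may be absent (three or four of these four are there)
- car3: wooden toy car, 48 mm long (its x), 26 wide (y), 30 high, about 60 g, origin at the centre of its underside, z up; the full-width chassis is 20 mm high with flat upright ends, the cabin above it is narrower (24 by 22 mm). Loose on the counter at the start; may be absent (three or four of these four are there)
- car4: wooden toy car, 48 mm long (its x), 26 wide (y), 30 high, about 60 g, origin at the centre of its underside, z up; the full-width chassis is 20 mm high with flat upright ends, the cabin above it is narrower (24 by 22 mm). Loose on the counter at the start; may be absent (three or four of these four are there)
- doll: turned wooden peg doll, 60 mm tall, base 30 mm in diameter, waist 18 mm at 36 mm, round head 24 mm in diameter between 44 and 54 mm above its base; about 50 g, origin at the centre of its base. It stands in the case with car0, its head above the rim, or is absent
- basket: fixed small square open wooden basket, 110 by 110 mm outside, 40 mm high, walls and floor 5 mm; origin at the centre of its underside
- house: bystander: wooden toy house, 36 by 44 mm, 50 mm high, standing in the other case; leave it. Origin under its centre
- mug: bystander: white mug, 64 mm in diameter, 70 mm high, origin under its centre
- tin: bystander: can, 72 mm in diameter, 100 mm high, origin under its centre
- teacup: bystander: small white cup, 60 mm in diameter, 40 mm high, origin under its centre
- block: bystander: wooden cube of 50 mm, origin under its centre
- skittle: bystander: wooden skittle, 48 mm in diameter, 103 mm high; may be absent; origin under its centre

How it is judged (in metres and radians):
On the way, in this order (a step that is already met when the one before it is completed fails the run):
1. every car stands on its wheels in the case that held car0 at the start ((((x of car0 in the frame of case_a between -0.06 and 0.06 m and y of car0 in the frame of case_a between -0.095 and 0.095 m and z of car0 in the frame of case_a between 0 and 0.012 m and angle between car0's own z axis and vertical below 0.2 rad) and (x of car1 in the frame of case_a between -0.06 and 0.06 m and y of car1 in the frame of case_a between -0.095 and 0.095 m and z of car1 in the frame of case_a between 0 and 0.012 m and angle between car1's own z axis and vertical below 0.2 rad) and (x of car2 in the frame of case_a between -0.06 and 0.06 m and y of car2 in the frame of case_a between -0.095 and 0.095 m and z of car2 in the frame of case_a between 0 and 0.012 m and angle between car2's own z axis and vertical below 0.2 rad) and (x of car3 in the frame of case_a between -0.06 and 0.06 m and y of car3 in the frame of case_a between -0.095 and 0.095 m and z of car3 in the frame of case_a between 0 and 0.012 m and angle between car3's own z axis and vertical below 0.2 rad) and (x of car4 in the frame of case_a between -0.06 and 0.06 m and y of car4 in the frame of case_a between -0.095 and 0.095 m and z of car4 in the frame of case_a between 0 and 0.012 m and angle between car4's own z axis and vertical below 0.2 rad)) or ((x of car0 in the frame of case_b between -0.06 and 0.06 m and y of car0 in the frame of case_b between -0.095 and 0.095 m and z of car0 in the frame of case_b between 0 and 0.012 m and angle between car0's own z axis and vertical below 0.2 rad) and (x of car1 in the frame of case_b between -0.06 and 0.06 m and y of car1 in the frame of case_b between -0.095 and 0.095 m and z of car1 in the frame of case_b between 0 and 0.012 m and angle between car1's own z axis and vertical below 0.2 rad) and (x of car2 in the frame of case_b between -0.06 and 0.06 m and y of car2 in the frame of case_b between -0.095 and 0.095 m and z of car2 in the frame of case_b between 0 and 0.012 m and angle between car2's own z axis and vertical below 0.2 rad) and (x of car3 in the frame of case_b between -0.06 and 0.06 m and y of car3 in the frame of case_b between -0.095 and 0.095 m and z of car3 in the frame of case_b between 0 and 0.012 m and angle between car3's own z axis and vertical below 0.2 rad) and (x of car4 in the frame of case_b between -0.06 and 0.06 m and y of car4 in the frame of case_b between -0.095 and 0.095 m and z of car4 in the frame of case_b between 0 and 0.012 m and angle between car4's own z axis and vertical below 0.2 rad))) and distance of car0 from where it was at the start of the episode below 0.155 m), for 0.2 s.
2. the lid lies flush on that case, over both pins (((horizontal distance between lid and case_a below 0.005 m and z of lid in the frame of case_a between 0.043 and 0.049 m and angle between the z axis of lid and the z axis of case_a, either way round below 0.03 rad) or (horizontal distance between lid and case_b below 0.005 m and z of lid in the frame of case_b between 0.043 and 0.049 m and angle between the z axis of lid and the z axis of case_b, either way round below 0.03 rad))), for 0.2 s.
3. that case's latch is fully home in its keeper ((((horizontal distance between lid and case_a below 0.005 m and z of lid in the frame of case_a between 0.043 and 0.049 m and angle between the z axis of lid and the z axis of case_a, either way round below 0.03 rad) and value of joint latch_a below 0.06 rad) or ((horizontal distance between lid and case_b below 0.005 m and z of lid in the frame of case_b between 0.043 and 0.049 m and angle between the z axis of lid and the z axis of case_b, either way round below 0.03 rad) and value of joint latch_b below 0.06 rad))), for 0.2 s.
At the end, for the whole second after the job is handed in: All cars present stand upright (tilt < 0.2) on the floor of the case car0 began in (car0 moved < 155 mm); lid seated on it (height within 3 mm, centre 5 mm) and at rest; its latch < 0.06 rad; the doll, if any, in the basket; bystanders moved < 50 mm (((((x of car0 in the frame of case_a between -0.06 and 0.06 m and y of car0 in the frame of case_a between -0.095 and 0.095 m and z of car0 in the frame of case_a between 0 and 0.012 m and angle between car0's own z axis and vertical below 0.2 rad) and (x of car1 in the frame of case_a between -0.06 and 0.06 m and y of car1 in the frame of case_a between -0.095 and 0.095 m and z of car1 in the frame of case_a between 0 and 0.012 m and angle between car1's own z axis and vertical below 0.2 rad) and (x of car2 in the frame of case_a between -0.06 and 0.06 m and y of car2 in the frame of case_a between -0.095 and 0.095 m and z of car2 in the frame of case_a between 0 and 0.012 m and angle between car2's own z axis and vertical below 0.2 rad) and (x of car3 in the frame of case_a between -0.06 and 0.06 m and y of car3 in the frame of case_a between -0.095 and 0.095 m and z of car3 in the frame of case_a between 0 and 0.012 m and angle between car3's own z axis and vertical below 0.2 rad) and (x of car4 in the frame of case_a between -0.06 and 0.06 m and y of car4 in the frame of case_a between -0.095 and 0.095 m and z of car4 in the frame of case_a between 0 and 0.012 m and angle between car4's own z axis and vertical below 0.2 rad)) and (horizontal distance between lid and case_a below 0.005 m and z of lid in the frame of case_a between 0.043 and 0.049 m and angle between the z axis of lid and the z axis of case_a, either way round below 0.03 rad) and value of joint latch_a below 0.06 rad) or (((x of car0 in the frame of case_b between -0.06 and 0.06 m and y of car0 in the frame of case_b between -0.095 and 0.095 m and z of car0 in the frame of case_b between 0 and 0.012 m and angle between car0's own z axis and vertical below 0.2 rad) and (x of car1 in the frame of case_b between -0.06 and 0.06 m and y of car1 in the frame of case_b between -0.095 and 0.095 m and z of car1 in the frame of case_b between 0 and 0.012 m and angle between car1's own z axis and vertical below 0.2 rad) and (x of car2 in the frame of case_b between -0.06 and 0.06 m and y of car2 in the frame of case_b between -0.095 and 0.095 m and z of car2 in the frame of case_b between 0 and 0.012 m and angle between car2's own z axis and vertical below 0.2 rad) and (x of car3 in the frame of case_b between -0.06 and 0.06 m and y of car3 in the frame of case_b between -0.095 and 0.095 m and z of car3 in the frame of case_b between 0 and 0.012 m and angle between car3's own z axis and vertical below 0.2 rad) and (x of car4 in the frame of case_b between -0.06 and 0.06 m and y of car4 in the frame of case_b between -0.095 and 0.095 m and z of car4 in the frame of case_b between 0 and 0.012 m and angle between car4's own z axis and vertical below 0.2 rad)) and (horizontal distance between lid and case_b below 0.005 m and z of lid in the frame of case_b between 0.043 and 0.049 m and angle between the z axis of lid and the z axis of case_b, either way round below 0.03 rad) and value of joint latch_b below 0.06 rad)) and distance of car0 from where it was at the start of the episode below 0.155 m and x of doll in the frame of basket between -0.055 and 0.055 m and y of doll in the frame of basket between -0.055 and 0.055 m and z of doll in the frame of basket between 0 and 0.035 m and linear speed of lid below 0.02 m/s and not (distance of any of house, mug, tin, teacup, block, skittle from where it was at the start of the episode above 0.05 m)); the robot touches nothing.
It fails at once if a bystander (toy house, mug, can, cup, cube, skittle) is moved more than 50 mm (distance of any of house, mug, tin, teacup, block, skittle from where it was at the start of the episode above 0.05 m).
Of car1, car2, car3, car4 only 3 to 4 are there at a start; the rules pass over those that are not, and their reading is None.
Of doll, skittle only 1 to 2 are there at a start; the rules pass over those that are not, and their reading is None.
At some moment in a run one of car1, car2, car3, car4, lid may be knocked a few centimetres aside while the robot is not near it.
It also fails if it takes over 210 s, if anything falls off the work surface, if the arm or the gripper's body presses on something with over 40 N, if the wrist force passes 120 N, or if a joint passes its speed limit or range.

ROBOT

A 6-joint arm with a two-finger parallel gripper is mounted at the origin on the work surface. World frame = base frame: x ahead of the robot, y to its left, z up, the work surface at z = 0. Lengths are in mm, angles in degrees, forces in N, time in s.
With the tool pointing down it reaches from about 375 to 825 mm from the base axis. Payload 5.5 kg.
Tool frame: the origin (TCP) lies at the very end of the fingers, on their centre line; the grasp point (between the pads) lies 19 mm behind it (pinch_z is the distance from the TCP to the grasp point, in mm); z points along the fingers, y is the line along which they close (so a half turn about z gives the same grasp; the last joint's range is limited). The gripper opens to 85 mm and grips with 20 to 120 N. Pads are 22 mm wide; open, the fingers measure 114 mm over their backs; the gripper's body (76 mm by 85 mm) begins 54 mm behind the grasp point. The pads swing forward as they close: fully open they stand 13 mm farther back than shut.
Start: joints at [-65.088, 17.962, -2.699, 69.339, 0, 90], TCP at [252.734, -544.169, 196.699] pointing down, gripper open.
Joint ranges: [-152.73, 152.73], [-39.44, 99.34], [-58.76, 71.6], [-118.89, 123.64], [-81.53, 83.1], [-180, 180]. Speed limits (degrees/s): [136.94, 136.94, 172.46, 180, 180, 180].

INTERFACE

Orientations are given as [roll, pitch, yaw] about the fixed x, y, z axes, in that order (R = Rz(yaw) Ry(pitch) Rx(roll)).
In Python, from rig import sense, grab_frame, camera_model, hand_in, pinch_z gives the robot as it stands. The module is installed in compiled form; this text tells all that it offers.
- The arm moves only by the shell command python3 -m pendant 'ROWS'. ROWS is JSON, a list of rows, each a list of 5 numbers: the closure, from -1 (fully open) to 1 (shut), then the shift along the tool's x, y, z as a fraction of full scale, then the turn about the tool's z as a fraction of full scale. A call has 1 to 8 rows; each row is the pose to reach, as a shift and turn from the pose commanded when the call began, along the tool's axes at that moment; what a row does not reach only later rows make up. Full scale, the value 1, is 0.8 m for a shift and 60 degrees for a turn. A row lasts 1/12 s, in which the tool goes at most 41.7 mm and 7.16 degrees, less where a joint would pass 70% of its speed; a pose out of reach is approached as far as the arm can. A call with a number of a shift or a turn outside -1 to 1 is refused whole. A call with a gripper value outside its range is refused whole. The fingers move at their own pace and stop on an object; the grip force is fixed at half the most. Time passes only in rows, so rows that repeat a pose let the fingers close. It gives the time, the measured TCP pose, the force, the opening and the grip force at its end, in the units of the state.
- sense(): the state, without advancing time (a new reading comes with each control period).
- grab_frame(name): name is "scene" or "top" or "wrist"; returns the picture (420x560x3 uint8, red, green, blue); there is no depth.
- camera_model(name): a dict with "fx", "fy", "cx", "cy" (pixels), "view" (4x4, takes a point from world to camera coordinates). Camera axes: x right, y down, z forward; pixel columns grow to the right and rows downward; lengths in mm; the calibration is good to about 2 mm. A picture is of the moment at which its call begins: read the wrist's pose just before it. camera_model takes no time and is no camera call; for the wrist camera it gives the pose at the moment of the call.
- hand_in(): hands the job in; it is judged then, once.
The state is a dict: "time": time; "joint_positions": joint angles; "dq": joint speeds; "joint_efforts": joint torques, N m; "tool_pos": TCP position; "eef_rot": TCP orientation; "contact_force": force on the tool from outside, world axes, zero at the start; "wrist_torque": the same for the moment, N m; "finger_gap": finger opening in mm; "gripper_force": force on a finger pad.
Only numpy, scipy, OpenCV 4.12 (cv2) and the standard library are available. Lean on these libraries where they do the work, as an engineer would, in place of code of your own. Each camera call takes 0.05 s, during which the arm holds its last target. There are 200 camera calls.

## Working session

There is one attempt and no reset: what is moved stays moved. The work goes in short steps, Python scripts to look and compute and a shell command to move; the robot and the scene stay as the last step left them, time stands still between calls to the robot, and variables do not carry over. Pictures are saved under pics/ and viewed, at most 14 in all, crops included, and the job is handed in when it is done.

```bash
mkdir -p pics
python3 - <<'E'
from rig import *
import cv2
for n in("scene","top"):
    f=grab_frame(n); cv2.imwrite(f"pics/{n}0.png",f[:,:,::-1]); m=camera_model(n); print(n,m)
print(sense(),pinch_z)
E
```

```text
scene {'fx': 485.45952842143237, 'fy': 485.45952842143237, 'cx': 279.49099744837804, 'cy': 214.57277081439992, 'view': array([[-7.28881928e-01,  6.84232668e-01, -2.35964089e-02,
         4.27593933e+02],
       [ 4.11233766e-01,  4.09992897e-01, -8.14120762e-01,
        -1.89618718e+02],
       [-5.47373661e-01, -6.03101551e-01, -5.80215990e-01,
         1.60096268e+03],
       [ 0.00000000e+00,  0.00000000e+00,  0.00000000e+00,
         1.00000000e+00]])}
top {'fx': 468.9236454866364, 'fy': 468.9236454866364, 'cx': 284.82273733708416, 'cy': 208.81254665356056, 'view': array([[-2.86816533e-02, -9.99558298e-01,  7.78283313e-03,
         2.16966714e+01],
       [-9.88622921e-01,  2.72160277e-02, -1.47932443e-01,
         5.87898850e+02],
       [ 1.47655283e-01, -1.19372343e-02, -9.88966845e-01,
         1.07925821e+03],
       [ 0.00000000e+00,  0.00000000e+00,  0.00000000e+00,
         1.00000000e+00]])}
{'time': 0.1, 'joint_positions': array([-6.50868589e+01,  1.80009588e+01, -2.74913850e+00,  6.93394138e+01,
        1.42096625e-03,  8.99996144e+01]), 'dq': array([-0.02195814, -0.0623027 ,  0.07844415,  0.05314345,  0.01726952,
       -0.01160104]), 'joint_efforts': array([-3.11786443e-04, -5.40768957e+01,  3.40541339e+01,  1.11787583e-02,
       -4.56114515e-05, -2.46303040e-05]), 'tool_pos': array([ 252.51108354, -543.64050357,  195.90735428]), 'eef_rot': array([-1.79910489e+02, -1.42156700e-03,  2.49135245e+01]), 'contact_force': array([0.35423988, 1.16594949, 0.14508109]), 'wrist_torque': array([4.43136865e-05, 4.40375157e-02, 6.01043199e-03]), 'gripper_force': 0.0, 'finger_gap': 85.44822483199435} 18.700000000000003
```

View pics/top0.png

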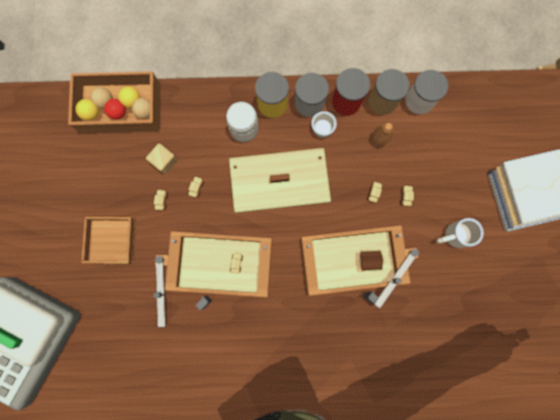

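View pics/scene0.png

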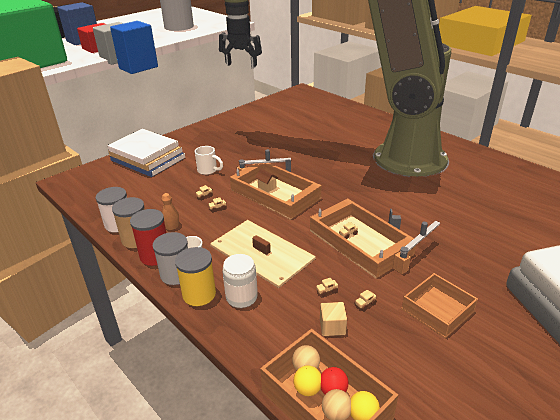

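Case A (left) holds car0 at px (236,263). There is no doll. The loose cars are at px (160,200), (195,187), (376,192) and (408,196). Latch A points nearly toward the robot at about 0.85 rad, from its hinge at px (159,260). The lid is at px (280,180).

```bash
cat > h.py <<'E'
import numpy as np, cv2
from rig import *
def ray(m,u,v,z):
    V=m["view"];R=V[:3,:3];C=-R.T@V[:3,3]
    d=R.T@np.array([(u-m["cx"])/m["fx"],(v-m["cy"])/m["fy"],1.])
    return (C+d*(z-C[2])/d[2])
def proj(m,p):
    q=m["view"]@np.append(p,1.); return m["fx"]*q[0]/q[2]+m["cx"],m["fy"]*q[1]/q[2]+m["cy"]
def shot(n,name=None):
    m=camera_model(n);f=grab_frame(n)[:,:,::-1].copy()
    if name: cv2.imwrite(f"pics/{name}.png",f)
    return f,m
def plan(wps):
    """wps: x,y,z,yaw; prints tool-frame fractions per call & rows needed"""
    s=sense();p=s["tool_pos"];y=s["eef_rot"][2]
    for w in wps:
        a=np.radians(y);d=np.array(w[:3])-p
        dy=(w[3]-y+180)%360-180
        t=[np.cos(a)*d[0]+np.sin(a)*d[1],np.sin(a)*d[0]-np.cos(a)*d[1],-d[2]]
        n=max(np.linalg.norm(d)/41.7,abs(dy)/7.16)
        print(w,"->",np.round(np.array(t)/800,4).tolist(),round(-dy/60,4),"rows",round(n,1))
        p=np.array(w[:3]);y=w[3]
E
python3 - <<'E'
from h import *
f=cv2.imread("pics/top0.png");m=camera_model("top")
V=m["view"];print("cam",-V[:3,:3].T@V[:3,3])
h=cv2.cvtColor(f,cv2.COLOR_BGR2HSV)
for u,v in [(160,200),(195,187),(376,192),(408,196),(236,263)]:
    w=f[v-12:v+13,u-12:u+13];print(u,v,h[v,u],h[v-10,u-12])
    mk=((h[...,0]>14)&(h[...,0]<35)&(h[...,2]>120))[v-14:v+15,u-14:u+15].astype(np.uint8)
    n,l,st,c=cv2.connectedComponentsWithStats(mk); 
    i=l[14,14] or 1
    ys,xs=np.where(l==i);pts=np.array([ray(m,x+u-14,y+v-14,20)[:2] for x,y in zip(xs,ys)])
    r=cv2.minAreaRect(pts.astype(np.float32));print(len(xs),np.round(pts.mean(0),1),np.round(r[0],1),np.round(r[1],1),round(r[2],1))
for nm,u,v,z in[("hinge",159,260,62),("knob",161,293,96),("pinL",175,241,68),("pinR",266,241,68),("lidhL",236,160,8),("lidhR",321,158,8),("handle",280,178,40)]:
    print(nm,np.round(ray(m,u,v,z),1))
crop=cv2.resize(f[140:335,130:430],None,fx=2.6,fy=2.6,interpolation=cv2.INTER_CUBIC);cv2.imwrite("pics/c0.png",crop)
E
```

```text
cam [ 422.47439883   18.57017454 1154.15103658]
160 200 [ 24  87 215] [ 11 154 131]
222 [623. 312.] [623.4 312.4] [28.4 52.6] 85.4
195 187 [ 24  85 215] [ 11 149 135]
219 [653.8 225.5] [654.1 226.1] [27.7 52.6] 70.4
376 192 [ 24  85 215] [ 12 156 129]
211 [ 628.1 -219.1] [ 627.9 -219.9] [26.8 52.7] 70.1
408 196 [ 25  83 216] [ 11 160 121]
221 [ 617.1 -298.8] [ 616.6 -299.7] [28.5 52.9] 82.7
236 263 [ 24  85 215] [ 30  63 216]
745 [467.4 125.4] [466. 126.] [68.2 62.1] 88.4
hinge [473.9 299.7  62. ]
knob [399.3 285.7  96. ]
pinL [516.4 261.7  68. ]
pinR [510.4  51.2  68. ]
lidhL [720.7 123.6   8. ]
lidhR [720.2 -89.9   8. ]
handle [664.7  14.7  40. ]
```

View pics/c0.png

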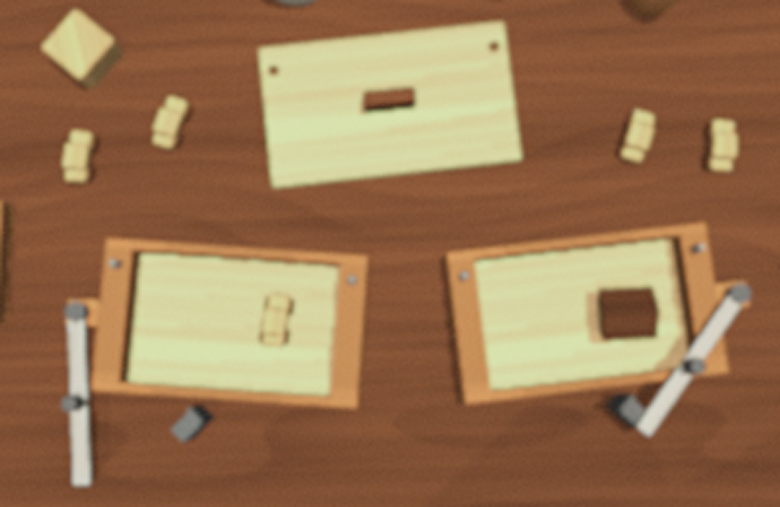

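Run:
```python
from h import *
plan([(370,-300,300,0),(470,0,350,0),(440,160,350,0)])
```

```text
(370, -300, 300, 0) -> [0.2615, -0.2143, -0.1301] 0.4152 rows 7.0
(470, 0, 350, 0) -> [0.125, -0.375, -0.0625] 0.0 rows 7.7
(440, 160, 350, 0) -> [-0.0375, -0.2, 0.0] 0.0 rows 3.9
```

```bash
R='python3 -m pendant'
$R '[[-1,0.2615,-0.2143,-0.1301,0.4152],[-1,0.2615,-0.2143,-0.1301,0.4152],[-1,0.2615,-0.2143,-0.1301,0.4152],[-1,0.2615,-0.2143,-0.1301,0.4152],[-1,0.2615,-0.2143,-0.1301,0.4152],[-1,0.2615,-0.2143,-0.1301,0.4152],[-1,0.2615,-0.2143,-0.1301,0.4152],[-1,0.2615,-0.2143,-0.1301,0.4152]]'
$R '[[0,0.125,-0.375,-0.0625,0],[0,0.125,-0.375,-0.0625,0],[0,0.125,-0.375,-0.0625,0],[0,0.125,-0.375,-0.0625,0],[0,0.125,-0.375,-0.0625,0],[0,0.125,-0.375,-0.0625,0],[0,0.125,-0.375,-0.0625,0],[0,0.125,-0.375,-0.0625,0]]'
$R '[[1,-0.0375,-0.2,0,0],[1,-0.0375,-0.2,0,0],[1,-0.0375,-0.2,0,0],[1,-0.0375,-0.2,0,0],[1,-0.0375,-0.2,0,0],[1,-0.0375,-0.2,0,0],[1,-0.0375,-0.2,0,0],[1,-0.0375,-0.2,0,0]]'
python3 - <<'E'
from h import *
f,m=shot("wrist","w1");print(sense()["tool_pos"],sense()["eef_rot"]);V=m["view"];print(-V[:3,:3].T@V[:3,3],V[:3,:3].round(3),m["fx"])
E
```

```text
time: 0.77
tool_pos: [373.2, -296.1, 303.7]
eef_rot: [-180.0, -0.2, 0.3]
contact_force: [0.7, -1.1, -0.1]
finger_gap: 85.3
gripper_force: 0.0
time: 1.43
tool_pos: [470.7, 2.4, 351.0]
eef_rot: [-180.0, -0.0, 0.3]
contact_force: [0.6, -0.8, -0.3]
finger_gap: 43.0
gripper_force: 0.0
time: 2.1
tool_pos: [447.4, 37.0, 350.9]
eef_rot: [-177.8, 0.0, 3.0]
contact_force: [0.2, 1.2, -0.0]
finger_gap: -0.1
gripper_force: 0.0
[447.41467467  37.12635372 350.90845509] [-1.77841745e+02  5.22679466e-02  3.04441017e+00]
[520.13527218  34.22649801 528.70752432] [[ 0.053 -0.998 -0.038]
 [-0.956 -0.062  0.287]
 [-0.289  0.021 -0.957]] 304.58386544298537
```

View pics/w1.png

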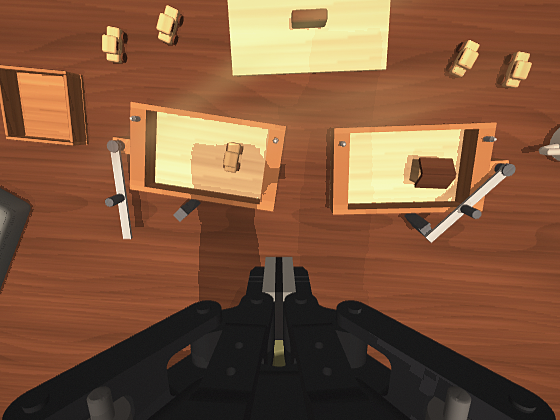

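```bash
python3 - <<'E'
from h import *
print(sense()["joint_positions"],sense()["dq"])
E
python3 -m pendant '[[1,0,0,0,0],[1,0,0,0,0],[1,0,0,0,0],[1,0,0,0,0]]'
python3 -c "
from h import *
print(sense()['joint_positions']);plan([(440,160,350,0)])"
```

```text
[  2.9866324    0.46098148  -3.65585041  85.93761347   2.15820105
 179.94218124] [ 0.17729791  0.15013448  0.15974809 -0.02324314  0.15591243  0.07666251]
time: 2.48
tool_pos: [447.5, 37.7, 350.9]
eef_rot: [-177.8, 0.1, 3.1]
contact_force: [-0.5, 0.1, -1.0]
finger_gap: 0.0
gripper_force: 0.0
[  3.05212334   0.48388624  -3.63908789  85.93685716   2.1624013
 179.94413244]
(440, 160, 350, 0) -> [-0.0011, -0.1532, 0.0011] 0.0518 rows 2.9
```

Run:
```python
from h import *
f,m=shot("wrist","w2");h=cv2.cvtColor(f,cv2.COLOR_BGR2HSV)
for nm,u,v,z in[("hinge",114,146,64),("knob",112,201,96),("latchtip",127,237,62),("pinL",135,118,68),("pinR",276,140,68),("car0",232,157,28),("handle",309,17,40),("keep",186,209,60)]:
    # refine grey blobs
    w=h[v-7:v+8,u-7:u+8];g=(w[...,1]<60)&(w[...,2]>60)
    ys,xs=np.where(g);c=(u,v)
    if nm[:3]=="pin" : c=(u-7+xs.mean(),v-7+ys.mean()) if len(xs) else c
    print(nm,len(xs),np.round(c,1),np.round(ray(m,*c,z),1))
t=camera_model("top")
for nm,u,v,z in[("hinge",159.2,259.6,64),("knob",157.7,295,96),("pinL",174.2,241.5,68),("pinR",265,247.7,68),("tip",161.5,326,62),("basket",107,240,40)]:
    print("top",nm,np.round(ray(t,u,v,z),1))
p=[(450,60,350,90),(450,160,350,150),(450,160,350,180)]
plan(p)
```

```text
hinge 113 [114 146] [475.4 301.1  64. ]
knob 62 [112 201] [397.5 294.1  96. ]
latchtip 76 [127 237] [327.3 295.5  62. ]
pinL 35 [135.  118.1] [517.8 263.3  68. ]
pinR 14 [275.9 140.6] [497.4  55.3  68. ]
car0 0 [232 157] [465.5 127.2  28. ]
handle 0 [309  17] [666.  19.  40.]
keep 57 [186 209] [381.7 195.1  60. ]
top hinge [474.7 298.7  64. ]
top knob [395.2 293.   96. ]
top pinL [515.2 263.5  68. ]
top pinR [495.   53.9  68. ]
top tip [324.9 292.4  62. ]
top basket [525.7 428.9  40. ]
(450, 60, 350, 90) -> [0.0046, -0.0276, 0.0011] -1.4481 rows 12.1
(450, 160, 350, 150) -> [0.125, -0.0, 0.0] -1.0 rows 8.4
(450, 160, 350, 180) -> [0.0, 0.0, 0.0] -0.5 rows 4.2
```

```bash
R='python3 -m pendant'
$R '[[1,0,-0.03,0,-1],[1,0,-0.03,0,-1],[1,0,-0.03,0,-1],[1,0,-0.03,0,-1],[1,0,-0.03,0,-1],[1,0,-0.03,0,-1],[1,0,-0.03,0,-1],[1,0,-0.03,0,-1]]'
python3 -c "
from h import *
plan([(397,255,250,90),(397,258,73,90),(400,313,73,90),(400,295,73,90),(400,295,200,90)])"
```

```text
time: 3.2
tool_pos: [446.2, 61.8, 351.8]
eef_rot: [-178.8, -1.8, 60.8]
contact_force: [0.2, -0.1, -0.0]
finger_gap: 0.2
gripper_force: 0.0
(397, 255, 250, 90) -> [0.1807, -0.1716, 0.1272] -0.4874 rows 5.4
(397, 258, 73, 90) -> [0.0038, -0.0, 0.2212] 0.0 rows 4.2
(400, 313, 73, 90) -> [0.0688, 0.0037, 0.0] 0.0 rows 1.3
(400, 295, 73, 90) -> [-0.0225, 0.0, 0.0] 0.0 rows 0.4
(400, 295, 200, 90) -> [0.0, 0.0, -0.1588] 0.0 rows 3.0
```

```bash
R='python3 -m pendant'
$R '[[1,0.181,-0.172,0.127,-0.487],[1,0.181,-0.172,0.127,-0.487],[1,0.181,-0.172,0.127,-0.487],[1,0.181,-0.172,0.127,-0.487],[1,0.181,-0.172,0.127,-0.487],[1,0.181,-0.172,0.127,-0.487],[1,0.181,-0.172,0.127,-0.487]]'
python3 -c "
from h import *
s=sense();print(s['joint_positions'])
plan([(397,258,250,90),(397,258,73,90),(400,313,73,90),(400,295,73,90),(400,295,200,90)])"
```

```text
time: 3.78
tool_pos: [395.6, 261.5, 255.6]
eef_rot: [-179.6, -2.1, 89.9]
contact_force: [-0.1, -0.7, -0.5]
finger_gap: 0.2
gripper_force: 0.0
[ 31.93569041   2.5005676  -13.79139471  72.90403366   1.98017117
 122.05182397]
(397, 258, 250, 90) -> [-0.0044, 0.0017, 0.007] -0.0018 rows 0.2
(397, 258, 73, 90) -> [0.0, 0.0, 0.2212] 0.0 rows 4.2
(400, 313, 73, 90) -> [0.0688, 0.0037, 0.0] 0.0 rows 1.3
(400, 295, 73, 90) -> [-0.0225, 0.0, 0.0] 0.0 rows 0.4
(400, 295, 200, 90) -> [0.0, 0.0, -0.1588] 0.0 rows 3.0
```

```bash
cat >> h.py <<'E'
from scipy.spatial.transform import Rotation as Ro
def plan(wps):
    s=sense();p=s["tool_pos"];Rm=Ro.from_euler("xyz",s["eef_rot"],degrees=True);y=s["eef_rot"][2]
    for w in wps:
        d=np.array(w[:3])-p;dy=(w[3]-y+180)%360-180
        t=Rm.inv().apply(d);n=max(np.linalg.norm(d)/41.7,abs(dy)/7.16)
        print(w,"->",*np.round(t/800,4),round(-dy/60,4),"rows",round(n,1))
        Rm=Rm*Ro.from_euler("z",-dy,degrees=True);p=np.array(w[:3]);y=w[3]
E
python3 -c "
from h import *
plan([(397,258,73,90),(401,314,73,90),(400,295,73,90),(400,295,200,90)])"
```

```text
(397, 258, 73, 90) -> -0.0127 0.0032 0.2279 -0.0018 rows 4.4
(401, 314, 73, 90) -> 0.07 0.005 0.0025 0.0 rows 1.3
(400, 295, 73, 90) -> -0.0237 -0.0013 -0.0009 0.0 rows 0.5
(400, 295, 200, 90) -> 0.0058 -0.001 -0.1586 0.0 rows 3.0
```

```bash
R='python3 -m pendant'
$R '[[1,-0.013,0.003,0.228,0],[1,-0.013,0.003,0.228,0],[1,-0.013,0.003,0.228,0],[1,-0.013,0.003,0.228,0],[1,-0.013,0.003,0.228,0],[1,-0.013,0.003,0.228,0],[1,-0.013,0.003,0.228,0]]'
$R '[[1,0.02,0.001,0,0],[1,0.04,0.003,0.001,0],[1,0.055,0.004,0.002,0],[1,0.07,0.005,0.0025,0],[1,0.07,0.005,0.0025,0],[1,0.07,0.005,0.0025,0],[1,0.045,0.005,0.0025,0],[1,0.045,0.005,0.0025,0]]'
$R '[[1,0.006,0,-0.16,0],[1,0.006,0,-0.16,0],[1,0.006,0,-0.16,0],[1,0.006,0,-0.16,0],[1,0.006,0,-0.16,0],[1,0.006,0,-0.16,0]]'
python3 -c "
from h import *
f,m=shot('top','t1');g=f[120:345,80:440];cv2.imwrite('pics/c1.png',cv2.resize(g,None,fx=2.2,fy=2.2,interpolation=3))
h=cv2.cvtColor(f,cv2.COLOR_BGR2HSV)
mk=((h[...,0]>18)&(h[...,0]<35)&(h[...,2]>140)).astype(np.uint8)
n,l,st,c=cv2.connectedComponentsWithStats(mk)
for i in range(1,n):
    if 120<st[i,4]<400:
        ys,xs=np.where(l==i);pts=np.float32([ray(m,x,y,20)[:2] for x,y in zip(xs,ys)]);r=cv2.minAreaRect(pts);print(c[i].round(),st[i,4],pts.mean(0).round(1),np.round(r[1],1),round(r[2],1))
s=sense();print(s['joint_positions'])
"
```

```text
time: 4.37
tool_pos: [399.5, 254.8, 75.2]
eef_rot: [-179.8, -2.1, 89.6]
contact_force: [0.1, -1.2, 0.5]
finger_gap: 0.2
gripper_force: 0.0
time: 5.03
tool_pos: [402.8, 289.0, 74.2]
eef_rot: [-179.7, -2.0, 89.6]
contact_force: [0.4, -0.7, -0.1]
finger_gap: 0.0
gripper_force: 0.0
time: 5.53
tool_pos: [404.2, 291.5, 202.6]
eef_rot: [-179.8, -2.2, 89.6]
contact_force: [0.0, 0.3, -1.1]
finger_gap: 0.0
gripper_force: 0.0
[324. 119.] 126 [ 817.9 -101.6] [48.8 33.4] 74.7
[524. 206.] 200 [ 582.9 -582.3] [161.5 117.1] 3.2
[194. 186.] 180 [653.9 225.6] [24.6 49.5] 69.1
[375. 192.] 182 [ 628.4 -218.9] [24.2 50.3] 70.5
[408. 195.] 183 [ 617. -299.] [24.  50.2] 82.5
[159. 199.] 183 [623.9 312.2] [24.9 48.8] 80.6
[404. 266.] 167 [ 444.2 -277.4] [14.2 74.3] 49.9
[159. 276.] 187 [437.1 309. ] [69.7 15.7] 4.2
[385. 294.] 184 [ 380.5 -227.2] [15.9 69.5] 50.4
[  5. 303.] 269 [384.8 672.6] [72.7 32.8] 3.5
[160. 311.] 167 [355.2 305.9] [65.  14.2] 0.6
[295. 417.] 136 [107.6  -4.9] [89.4  8.7] 88.2
[ 34.42636278   5.88295149 -17.1442714   65.97947624   1.8778682
 124.83428406]
```

View pics/c1.png

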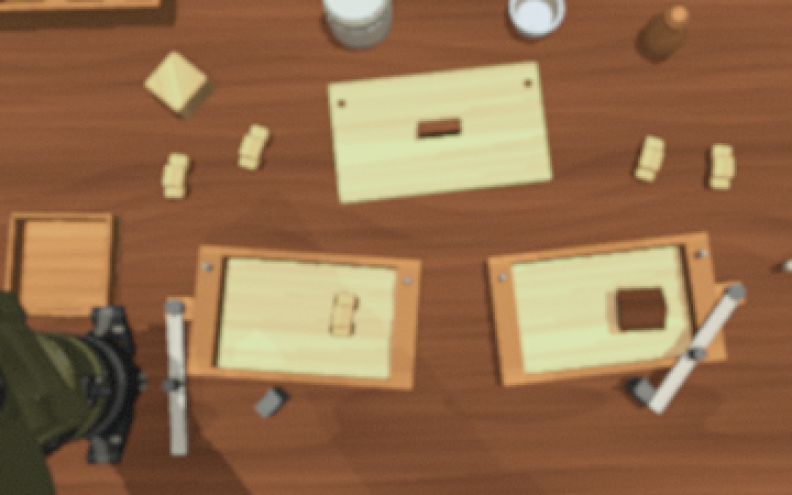

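```bash
python3 -c "
from h import *
plan([(398,250,200,90),(398,250,70,90),(398,300,70,90)])
f,m=shot('scene','s1');cv2.imwrite('pics/c2.png',cv2.resize(f[130:310,280:500],None,fx=3,fy=3,interpolation=3))
t=[(395.5,293,96),(395.5,293,62),(402,332,96),(474.7,298.7,62)];print([np.round(proj(m,p)) for p in t])"
```

```text
(398, 250, 200, 90) -> -0.0514 -0.0065 0.0001 -0.0066 rows 1.0
(398, 250, 70, 90) -> -0.006 0.0007 0.1624 0.0 rows 3.1
(398, 300, 70, 90) -> 0.0625 0.0 0.0023 0.0 rows 1.2
[array([422., 221.]), array([420., 232.]), array([435., 229.]), array([402., 248.])]
```

View pics/c2.png

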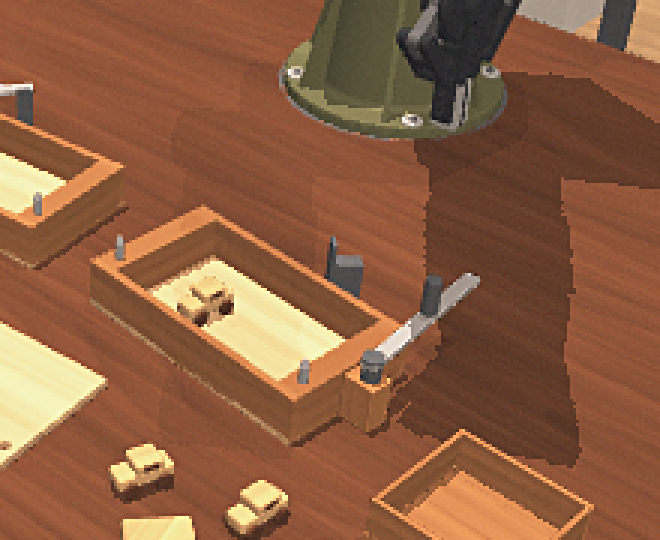

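```bash
R='python3 -m pendant'
$R '[[1,-0.05,-0.006,0,0],[1,-0.05,-0.006,0,0],[1,-0.055,-0.006,0.162,0],[1,-0.055,-0.006,0.162,0],[1,-0.055,-0.006,0.162,0],[1,-0.055,-0.006,0.162,0],[1,-0.055,-0.006,0.162,0],[1,-0.055,-0.006,0.162,0]]'
$R '[[1,0.03,0,0.001,0],[1,0.03,0,0.001,0],[1,0.06,0,0.002,0],[1,0.06,0,0.002,0],[1,0.06,0,0.002,0],[1,0.06,0,0.002,0]]'
python3 -c "
from h import *
f,m=shot('scene','s2');f2,_=shot('wrist');cv2.imwrite('pics/c3.png',np.hstack([cv2.resize(f[130:310,330:500],(510,540)),cv2.resize(f2,None,fx=.5,fy=.5).copy() if 0 else cv2.copyMakeBorder(cv2.resize(f2,None,fx=.5,fy=.5),0,330,0,0,0)]))
print(sense()['joint_positions'])"
```

```text
time: 6.3
tool_pos: [398.6, 252.6, 71.9]
eef_rot: [-179.8, -2.1, 89.6]
contact_force: [0.5, 0.2, 0.9]
finger_gap: -0.3
gripper_force: 0.0
time: 6.8
tool_pos: [399.8, 301.0, 73.0]
eef_rot: [-179.9, -2.2, 89.7]
contact_force: [-0.7, 0.4, 1.0]
finger_gap: 0.2
gripper_force: 0.0
[ 35.59979808  11.33360921 -28.54829708  48.94918853   1.84445081
 126.01187276]
```

View pics/c3.png

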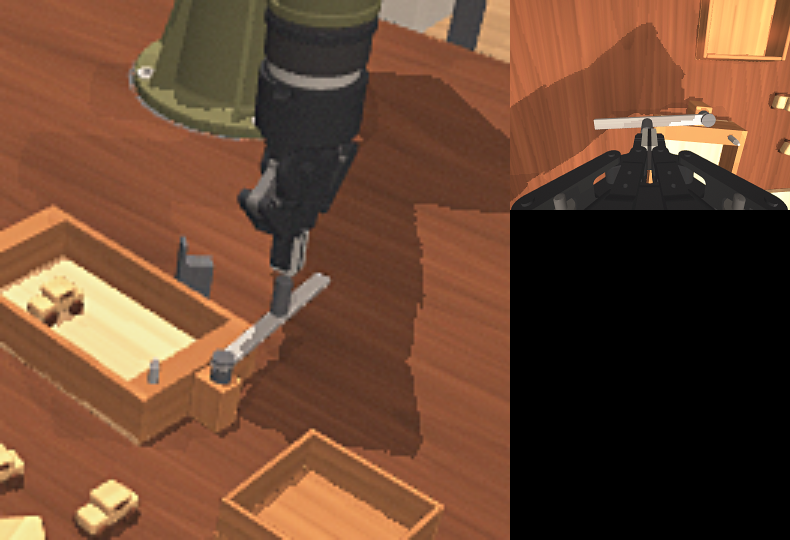

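```bash
R='python3 -m pendant'
$R '[[1,0.02,0.004,0.001,0],[1,0.035,0.004,0.001,0],[1,0.035,0.004,0.001,0],[1,0.035,0.004,0.001,0],[1,0.035,0.004,0.001,0]]'
python3 -c "
from h import *
f,m=shot('scene','s2');cv2.imwrite('pics/c4.png',cv2.resize(f[130:310,330:500],(510,540)))
for a in (.7,.8,.9,1.,1.1,1.2,1.3):
    th=np.radians(-130.5-5.55)-a;print(a,np.round([474.7+80*np.cos(th),298.7+80*np.sin(th)]),np.round(np.array(proj(m,(474.7+150*np.cos(th),298.7+150*np.sin(th),62)))-[330,130])*3)"
```

```text
time: 7.32
tool_pos: [402.0, 328.2, 71.7]
eef_rot: [-179.8, -2.1, 89.6]
contact_force: [-0.1, -0.6, 0.2]
finger_gap: -0.1
gripper_force: 0.0
0.7 [395. 293.] [312. 267.]
0.8 [395. 301.] [330. 276.]
0.9 [395. 309.] [345. 285.]
1.0 [397. 317.] [357. 294.]
1.1 [399. 325.] [372. 303.]
1.2 [402. 332.] [384. 312.]
1.3 [406. 339.] [393. 324.]
```

View pics/c4.png

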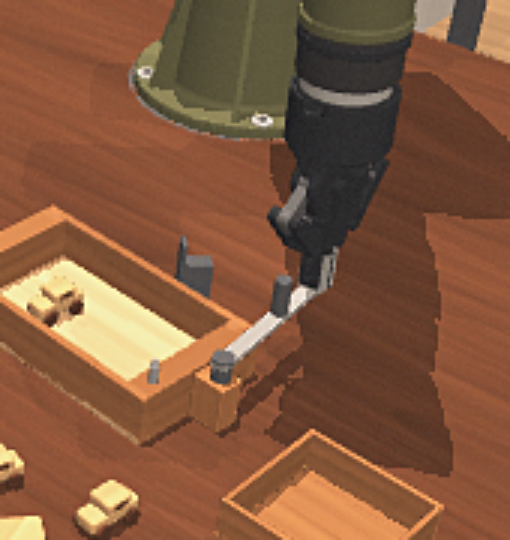

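```bash
python3 -c "
from h import *
m=camera_model('scene')
for z in (60,72,85,96,105): print(z,(np.array(proj(m,(402,328,z)))-[330,130])*3)
t=camera_model('wrist');print([np.round(proj(t,(402,328,z))) for z in (72,96)])
f,_=shot('wrist','w3');print(sense())"
```

```text
60 [302.01335763 331.50045771]
72 [304.41883488 319.50874296]
85 [307.0581084  306.35151398]
96 [309.31892378 295.08096337]
105 [311.18780996 285.76424675]
[array([280., 247.]), array([280., 262.])]
{'time': 7.4167, 'joint_positions': array([ 37.94648194,  13.30531794, -26.11265114,  49.42939152,
         1.79970966, 128.34936382]), 'dq': array([-0.09158466, -0.06750872,  0.11672019,  0.00496764,  0.10871365,
        0.0859919 ]), 'joint_efforts': array([ 1.20096495e-01, -4.51339424e+01,  3.04106534e+01, -2.18320652e-01,
        1.33066066e-01, -2.37959568e-03]), 'tool_pos': array([402.02336229, 328.046947  ,  71.66284738]), 'eef_rot': array([-179.78751134,   -2.12649119,   89.61127928]), 'contact_force': array([-0.12599638, -0.36941562, -0.65723153]), 'wrist_torque': array([-0.0157195 ,  0.02961929, -0.00468127]), 'gripper_force': 0.0, 'finger_gap': -0.1072677316655684}
```

View pics/w3.png

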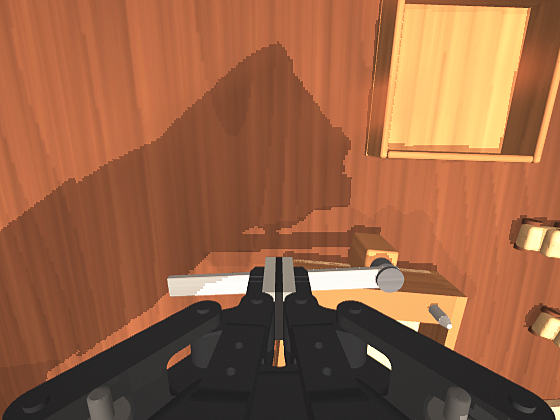

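```bash
R='python3 -m pendant'
$R '[[1,0.03,0,0,0],[1,0.03,0,0.03,0],[1,0.03,0,0.055,0],[1,0.03,0,0.07,0],[1,0.03,0,0.07,0],[1,0.03,0,0.07,0]]'
$R '[[1,0,0,0.005,0],[1,0,0,0.005,0],[1,0,0,0.01,0],[1,0,0,0.01,0]]'
$R '[[1,0,0,0.002,0],[1,0,0,0.002,0],[1,0,0,0.004,0],[1,0,0,0.004,0]]'
python3 -c "
from h import *
f,m=shot('scene','s4');cv2.imwrite('pics/c5.png',cv2.resize(f[130:310,330:500],(510,540)))
p=sense()['tool_pos'];print([(np.array(proj(m,(p[0],p[1],z)))-[330,130])*3 for z in (0,p[2],25)])"
```

```text
time: 7.92
tool_pos: [401.6, 353.9, 16.3]
eef_rot: [-179.7, -2.1, 89.6]
contact_force: [0.7, 0.2, 0.4]
finger_gap: 0.1
gripper_force: 0.0
time: 8.25
tool_pos: [402.5, 355.1, 8.8]
eef_rot: [-179.8, -2.2, 89.6]
contact_force: [0.6, -0.7, -0.1]
finger_gap: 0.0
gripper_force: 0.0
time: 8.58
tool_pos: [402.2, 355.1, 5.4]
eef_rot: [-179.8, -2.2, 89.6]
contact_force: [0.2, -0.4, -0.9]
finger_gap: -0.0
gripper_force: 0.0
[array([319.61029644, 405.25639485]), array([320.73059128, 400.11072048]), array([324.79632995, 381.43620143])]
```

View pics/c5.png

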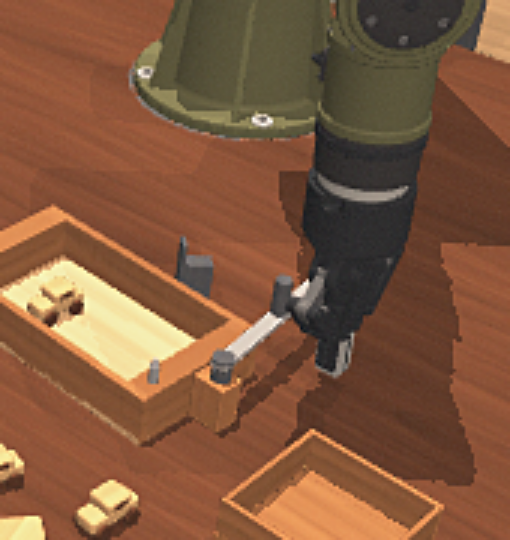

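```bash
R='python3 -m pendant'
$R '[[1,0,0,0.01,0],[1,0,0,0.018,0],[1,0,0,0.018,0]]'
$R '[[1,0,0,0.004,0],[1,0,0,0.004,0],[1,0,0,0.004,0]]'
$R '[[1,0,0,0.004,0],[1,0,0,0.004,0],[1,0,0,0.004,0]]'
$R '[[1,0,0,0.004,0],[1,0,0,0.004,0],[1,0,0,0.004,0]]'
```

```text
time: 8.88
tool_pos: [401.2, 354.9, -10.5]
eef_rot: [-179.7, -2.1, 89.6]
contact_force: [-0.4, -0.5, -0.1]
finger_gap: 0.1
gripper_force: 0.0
time: 9.13
tool_pos: [402.1, 355.7, -12.3]
eef_rot: [-179.8, -2.1, 89.6]
contact_force: [-0.3, 0.5, -0.3]
finger_gap: 0.0
gripper_force: 0.0
time: 9.38
tool_pos: [402.1, 355.9, -15.3]
eef_rot: [-179.8, -2.2, 89.6]
contact_force: [0.2, -0.2, -1.0]
finger_gap: 0.1
gripper_force: 0.0
time: 9.63
tool_pos: [402.1, 356.0, -18.6]
eef_rot: [-179.8, -2.1, 89.6]
contact_force: [0.4, -0.4, 0.5]
finger_gap: 0.0
gripper_force: 0.0
```

```bash
R='python3 -m pendant'
$R '[[1,0,0,0.003,0],[1,0,0,0.003,0],[1,0,0,0.003,0]]'
$R '[[1,0,0,0.003,0],[1,0,0,0.003,0],[1,0,0,0.003,0]]'
$R '[[1,0,0,0.003,0],[1,0,0,0.003,0],[1,0,0,0.003,0]]'
```

```text
time: 9.88
tool_pos: [402.1, 356.1, -21.0]
eef_rot: [-179.8, -2.1, 89.6]
contact_force: [0.6, -0.1, 1.1]
finger_gap: 0.1
gripper_force: 0.0
time: 10.13
tool_pos: [402.1, 356.2, -23.4]
eef_rot: [-179.8, -2.1, 89.6]
contact_force: [-1.0, -0.0, -0.4]
finger_gap: 0.2
gripper_force: 0.0
time: 10.38
tool_pos: [402.1, 356.3, -25.8]
eef_rot: [-179.8, -2.1, 89.6]
contact_force: [-0.5, -0.1, -0.4]
finger_gap: -0.2
gripper_force: 0.0
```

```bash
R='python3 -m pendant'
$R '[[1,0,0,0.002,0],[1,0,0,0.002,0],[1,0,0,0.002,0]]'|sed -n '2p;4p'
$R '[[1,0,0,0.002,0],[1,0,0,0.002,0],[1,0,0,0.002,0]]'|sed -n '2p;4p'
$R '[[1,0,0,0.002,0],[1,0,0,0.002,0],[1,0,0,0.002,0]]'|sed -n '2p;4p'
python3 -c "
from h import *
f,m=shot('scene','s5');cv2.imwrite('pics/c6.png',cv2.resize(f[200:290,380:490],(660,540),interpolation=3))
p=sense()['tool_pos'];print([(np.array(proj(m,(p[0],p[1],z)))-[380,200])*6 for z in (0,10)])"
```

```text
tool_pos: [402.1, 356.4, -27.3]
contact_force: [-0.0, -0.8, -0.0]
tool_pos: [402.1, 356.4, -28.9]
contact_force: [0.7, -0.3, -0.2]
tool_pos: [402.1, 356.4, -30.6]
contact_force: [-0.7, -0.0, -0.1]
[array([342.42275642, 392.06151924]), array([346.55931696, 373.14301762])]
```

View pics/c6.png

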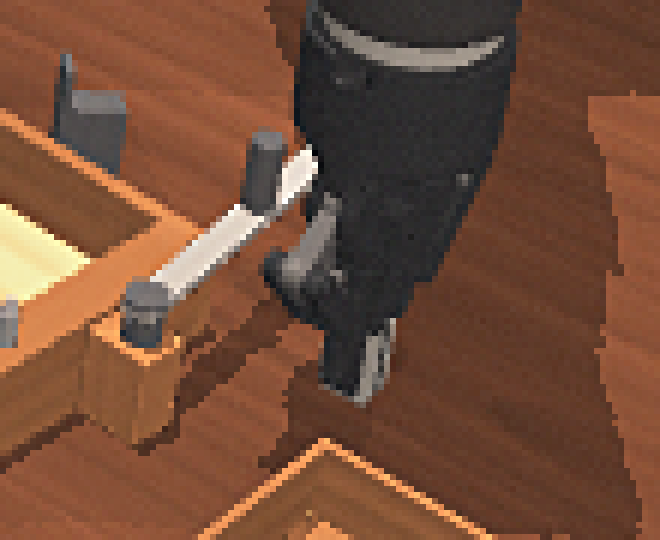

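```bash
R='python3 -m pendant'
$R '[[1,0,0,0.002,0],[1,0,0,0.002,0],[1,0,0,0.002,0]]'|sed -n '2p;4p'
$R '[[1,0,0,0.002,0],[1,0,0,0.002,0],[1,0,0,0.002,0]]'|sed -n '2p;4p'
$R '[[1,0,0,0.002,0],[1,0,0,0.002,0],[1,0,0,0.002,0]]'|sed -n '2p;4p'
```

```text
tool_pos: [402.1, 356.5, -32.1]
contact_force: [-0.3, -0.3, 0.7]
tool_pos: [402.1, 356.6, -33.8]
contact_force: [0.7, 0.7, 0.3]
tool_pos: [402.3, 356.8, -34.4]
contact_force: [-2.1, -1.4, 9.6]
```

```bash
cat >> h.py <<'E'
OFF=34.2
def plan(wps):
    "waypoints of the REAL finger tip"
    s=sense();Rm=Ro.from_euler("xyz",s["eef_rot"],degrees=True);y=s["eef_rot"][2];p=s["tool_pos"]-OFF*Rm.as_matrix()[:,2]
    print("tip",p.round(1),"yaw",round(y,2))
    for w in wps:
        d=np.array(w[:3])-p;dy=(w[3]-y+180)%360-180
        t=Rm.inv().apply(d);n=max(np.linalg.norm(d)/41.7,abs(dy)/7.16)
        print(w,"->",*np.round(t/800,4),round(-dy/60,4),"rows",round(n,1))
        Rm=Rm*Ro.from_euler("z",-dy,degrees=True);p=np.array(w[:3]);y=w[3]
E
python3 -c "
from h import *
plan([(402,356,130,89.6),(398,258,130,89.6),(398,258,72,89.6),(401,314,72,89.6),(400,290,72,89.6),(400,290,200,89.6)])"
```

```text
tip [ 4.024e+02  3.555e+02 -2.000e-01] yaw 89.62
(402, 356, 130, 89.6) -> 0.0068 -0.001 -0.1626 0.0004 rows 3.1
(398, 258, 130, 89.6) -> -0.1224 -0.0042 -0.0046 -0.0 rows 2.4
(398, 258, 72, 89.6) -> -0.0027 0.0002 0.0724 -0.0 rows 1.4
(401, 314, 72, 89.6) -> 0.07 0.0033 0.0026 -0.0 rows 1.3
(400, 290, 72, 89.6) -> -0.03 -0.001 -0.0011 -0.0 rows 0.6
(400, 290, 200, 89.6) -> 0.0061 -0.0005 -0.1599 -0.0 rows 3.1
```

```bash
R='python3 -m pendant'
$R '[[1,0.007,-0.001,-0.1626,0],[1,0.007,-0.001,-0.1626,0],[1,0.007,-0.001,-0.1626,0],[1,0.007,-0.001,-0.1626,0],[1,-0.115,-0.005,-0.167,0],[1,-0.115,-0.005,-0.167,0],[1,-0.115,-0.005,-0.167,0],[1,-0.115,-0.005,-0.167,0]]'
$R '[[1,-0.003,0,0.0724,0],[1,-0.003,0,0.0724,0],[1,-0.003,0,0.0724,0],[1,-0.003,0,0.0724,0]]'
$R '[[1,0.03,0.001,0,0],[1,0.05,0.002,0.001,0],[1,0.07,0.003,0.002,0],[1,0.07,0.003,0.002,0],[1,0.07,0.003,0.002,0]]'
$R '[[1,-0.03,-0.001,-0.001,0],[1,-0.03,-0.001,-0.001,0],[0,-0.024,-0.0015,-0.161,0],[0,-0.024,-0.0015,-0.161,0],[0,-0.024,-0.0015,-0.161,0],[0,-0.024,-0.0015,-0.161,0]]'
cat >> h.py <<'E'
def cars(f,m):
    h=cv2.cvtColor(f,cv2.COLOR_BGR2HSV)
    mk=((h[...,0]>18)&(h[...,0]<35)&(h[...,2]>140)).astype(np.uint8)
    n,l,st,c=cv2.connectedComponentsWithStats(mk)
    for i in range(1,n):
        if 150<st[i,4]<260:
            ys,xs=np.where(l==i);pts=np.float32([ray(m,x,y,20)[:2] for x,y in zip(xs,ys)]);r=cv2.minAreaRect(pts)
            if 40<max(r[1])<60 and 20<min(r[1])<32:
                q=pts-pts.mean(0);w,v=np.linalg.eigh(q.T@q);a=np.degrees(np.arctan2(v[1,1],v[0,1]))
                print("car",c[i].round(),pts.mean(0).round(1),np.round(r[1],1),"yaw",round((a+90)%180-90,1))
E
python3 -c "
from h import *
f,m=shot('top');cars(f,m)
s,ms=shot('scene');cv2.imwrite('pics/c7.png',np.hstack([cv2.resize(f[220:345,140:290],None,fx=2.6,fy=2.6),cv2.resize(s[130:255,350:500],None,fx=2.6,fy=2.6)]))
plan([(623,312,130,173),(623,312,30,173),(623,312,3,173)])"
```

```text
time: 12.6
tool_pos: [397.1, 256.7, 94.6]
eef_rot: [-179.8, -2.1, 89.4]
contact_force: [-0.5, 0.3, 0.3]
finger_gap: 0.1
gripper_force: 0.0
time: 12.93
tool_pos: [397.1, 259.7, 36.3]
eef_rot: [-179.7, -2.1, 89.6]
contact_force: [0.4, 0.8, 1.1]
finger_gap: 0.1
gripper_force: 0.0
time: 13.35
tool_pos: [401.1, 317.0, 38.2]
eef_rot: [-179.9, -2.2, 89.7]
contact_force: [-0.2, -0.1, 0.1]
finger_gap: 0.1
gripper_force: 0.0
time: 13.85
tool_pos: [403.2, 293.7, 173.3]
eef_rot: [179.7, -2.5, 89.6]
contact_force: [2.4, -0.2, 0.5]
finger_gap: 43.0
gripper_force: 0.0
car [194. 186.] [653.8 225.7] [24.6 49.5] yaw -19.7
car [375. 192.] [ 628.4 -218.9] [24.2 50.3] yaw -21.0
car [408. 195.] [ 616.7 -298.8] [24.  50.4] yaw -7.4
car [159. 199.] [623.6 312.3] [25.2 49.2] yaw -7.1
tip [401.2 290.9 202.2] yaw 89.6
(623, 312, 130, 173) -> 0.0247 0.277 0.0915 -1.3901 rows 11.6
(623, 312, 30, 173) -> -0.0005 -0.0051 0.1249 0.0 rows 2.4
(623, 312, 3, 173) -> -0.0001 -0.0014 0.0337 0.0 rows 0.6
```

View pics/c7.png

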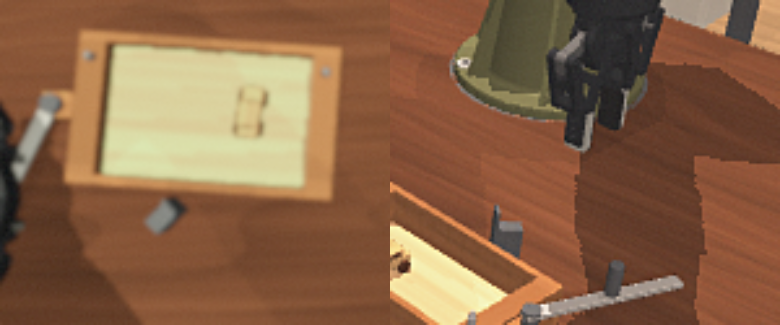

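```bash
R='python3 -m pendant'
$R '[[0,0.025,0.277,0,-0.9],[0,0.025,0.277,0,-0.9],[0,0.025,0.277,0,-0.9],[0,0.025,0.277,0,-0.9],[0,0.025,0.277,0.05,-0.9],[0,0.025,0.277,0.05,-0.9],[0,0.025,0.277,0.05,-0.9],[0,0.025,0.277,0.05,-0.9]]'
$R '[[0,0,0,0,-0.49],[0,0,0,0,-0.49],[0,0,0,0,-0.49],[0,0,0,0,-0.49],[0,0,0,0,-0.49],[0,0,0,0,-0.49],[0,0,0,0,-0.49]]'
python3 -c "
from h import *
plan([(623.6,312.3,40,173),(623.6,312.3,3,173)])"
```

```text
time: 14.62
tool_pos: [620.0, 309.8, 120.1]
eef_rot: [178.7, -1.6, 143.9]
contact_force: [0.1, 1.3, -0.2]
finger_gap: 42.6
gripper_force: 0.0
time: 15.2
tool_pos: [620.5, 311.1, 124.2]
eef_rot: [177.9, -0.5, 172.9]
contact_force: [-0.4, -0.3, 0.0]
finger_gap: 42.7
gripper_force: 0.0
tip [620.6 309.9 158.4] yaw 172.86
(623.6, 312.3, 40, 173) -> -0.0047 -0.0018 0.148 -0.0024 rows 2.8
(623.6, 312.3, 3, 173) -> -0.0004 -0.0017 0.0462 0.0 rows 0.9
```

Descend, close, lift.

```bash
R='python3 -m pendant'
$R '[[0,-0.0047,-0.002,0.1,0],[0,-0.0047,-0.002,0.148,0],[0,-0.0047,-0.002,0.148,0],[0,-0.005,-0.0035,0.192,0],[0,-0.005,-0.0035,0.194,0],[0,-0.005,-0.0035,0.194,0],[0,-0.005,-0.0035,0.194,0]]'
$R '[[0.6,0,0,0,0],[0.6,0,0,0,0],[0.6,0,0,0,0],[0.6,0,0,0,0],[0.6,0,0,0,0],[0.6,0,0,0,0]]'
$R '[[0.6,0,0,-0.08,0],[0.6,0,0,-0.16,0],[0.6,0,0,-0.16,0],[0.6,0,0,-0.16,0],[0.6,0,0,-0.16,0],[0.6,0,0,-0.16,0]]'
python3 -c "
from h import *
f,m=shot('top');cars(f,m)
ps=-0.097;c=np.array([461.5,163.4]);X=np.array([np.cos(ps),np.sin(ps)]);Y=np.array([-X[1],X[0]])
q=(np.array([466,126.5])-c);print('car0 in case',q@X,q@Y)
for x,y in [(30,66),(-30,66),(30,19),(-30,19)]: print((x,y),c+x*X+y*Y)
t=c+30*X+66*Y;plan([(*t,110,174.4),(*t,30,174.4),(*t,11,174.4)])"
```

```text
time: 15.78
tool_pos: [623.9, 313.9, -30.1]
eef_rot: [177.9, -0.5, 173.0]
contact_force: [-0.0, 0.4, 0.2]
finger_gap: 42.9
gripper_force: 0.0
time: 16.28
tool_pos: [625.1, 314.5, -28.7]
eef_rot: [177.8, -0.4, 173.0]
contact_force: [-0.8, -0.6, 6.5]
finger_gap: 24.6
gripper_force: 60.2
time: 16.78
tool_pos: [624.7, 309.3, 98.0]
eef_rot: [177.9, -0.4, 173.0]
contact_force: [-0.1, -0.2, -0.8]
finger_gap: 24.8
gripper_force: 59.5
car [194. 186.] [653.9 225.8] [23.9 48.7] yaw -19.5
car [375. 192.] [ 628.3 -219. ] [23.9 50.2] yaw -20.4
car [408. 195.] [ 616.7 -298.9] [24. 49.] yaw -8.0
car0 in case 8.052536045100636 -36.29072420388377
(30, 66) [497.75094095 226.1843076 ]
(-30, 66) [438.03298969 231.99518516]
(30, 19) [493.19908686 179.40524578]
(-30, 19) [433.4811356  185.21612335]
tip [623.9 307.6 130.7] yaw 173.03
(np.float64(497.7509409458791), np.float64(226.18430759782564), 110, 174.4) -> 0.1439 -0.121 0.023 -0.0228 rows 3.6
(np.float64(497.7509409458791), np.float64(226.18430759782564), 30, 174.4) -> -0.0009 -0.0036 0.0999 -0.0 rows 1.9
(np.float64(497.7509409458791), np.float64(226.18430759782564), 11, 174.4) -> -0.0002 -0.0009 0.0237 -0.0 rows 0.5
```

```bash
cat >> h.py <<'E'
ps=-0.097;C=np.array([461.5,163.4]);X=np.array([np.cos(ps),np.sin(ps)]);Y=np.array([-X[1],X[0]])
def slot(x,y,z,yaw=174.4): return (*np.round(C+x*X+y*Y,1).tolist(),z,yaw)
E
R='python3 -m pendant'
$R '[[0.6,0.14,-0.12,0.02,-0.023],[0.6,0.14,-0.12,0.02,-0.023],[0.6,0.14,-0.12,0.02,-0.023],[0.6,0.14,-0.12,0.02,-0.023],[0.6,0.14,-0.12,0.02,-0.023],[0.6,0.14,-0.12,0.02,-0.023],[0.6,0.14,-0.12,0.02,-0.023]]'
python3 -c "
from h import *
plan([slot(29,62,40),slot(29,62,12)])"
```

```text
time: 17.42
tool_pos: [502.0, 228.5, 78.5]
eef_rot: [177.9, -0.4, 174.4]
contact_force: [0.5, -0.3, 0.6]
finger_gap: 24.5
gripper_force: 59.5
tip [502.1 227.2 112.7] yaw 174.42
(496.4, 222.3, 40, 174.4) -> 0.0058 -0.0101 0.0906 0.0003 rows 1.8
(496.4, 222.3, 12, 174.4) -> -0.0003 -0.0013 0.035 -0.0 rows 0.7
```

```bash
R='python3 -m pendant'
$R '[[0.6,0.0058,-0.01,0.05,0],[0.6,0.0058,-0.01,0.09,0],[0.6,0.0058,-0.01,0.09,0],[0.6,0.0055,-0.0114,0.118,0],[0.6,0.0055,-0.0114,0.1255,0],[0.6,0.0055,-0.0114,0.1255,0],[0.6,0.0055,-0.0114,0.1255,0]]'
$R '[[0.25,0,0,0,0],[0.25,0,0,0,0],[0.25,0,0,0,0],[0.25,0,0,0,0]]'
$R '[[0.25,0,0.002,-0.05,0],[0.25,0,0.004,-0.1,0],[0.25,0,0.004,-0.125,0],[0,0,0.004,-0.125,0],[0,0,0.004,-0.125,0]]'
python3 -c "
from h import *
f,m=shot('top');cars(f,m)
plan([(653.9,225.7,110,160.4),(653.9,225.7,40,160.4),(653.9,225.7,5,160.4)])"
```

```text
time: 18.0
tool_pos: [497.3, 224.1, -20.5]
eef_rot: [177.8, -0.4, 174.4]
contact_force: [-0.1, -0.3, -0.1]
finger_gap: 24.5
gripper_force: 59.5
time: 18.33
tool_pos: [496.8, 223.7, -20.6]
eef_rot: [177.8, -0.3, 174.4]
contact_force: [-0.8, -0.6, 0.2]
finger_gap: 32.1
gripper_force: 0.0
time: 18.75
tool_pos: [498.4, 223.4, 80.6]
eef_rot: [177.8, -0.2, 174.4]
contact_force: [-0.8, 0.5, 0.5]
finger_gap: 42.7
gripper_force: 0.0
car [194. 186.] [653.9 225.7] [24.2 49.4] yaw -19.9
car [375. 192.] [ 628.4 -218.8] [23.7 50.3] yaw -21.0
car [408. 195.] [ 616.7 -298.9] [24.  48.7] yaw -7.3
tip [497.1 221.6 113.2] yaw 174.42
(653.9, 225.7, 110, 160.4) -> -0.1946 0.024 0.0038 0.2336 rows 3.8
(653.9, 225.7, 40, 160.4) -> -0.0013 -0.0031 0.0874 -0.0 rows 1.7
(653.9, 225.7, 5, 160.4) -> -0.0007 -0.0015 0.0437 -0.0 rows 0.8
```

```bash
R='python3 -m pendant'
$R '[[0,-0.1946,0.024,0.004,0.2336],[0,-0.1946,0.024,0.004,0.2336],[0,-0.1946,0.024,0.004,0.2336],[0,-0.1946,0.024,0.004,0.2336],[0,-0.1946,0.024,0.004,0.2336],[0,-0.1946,0.024,0.004,0.2336],[0,-0.1946,0.024,0.004,0.2336]]'
$R '[[0,-0.0013,-0.003,0.05,0],[0,-0.0013,-0.003,0.087,0],[0,-0.0013,-0.003,0.087,0],[0,-0.002,-0.0046,0.12,0],[0,-0.002,-0.0046,0.131,0],[0,-0.002,-0.0046,0.131,0],[0,-0.002,-0.0046,0.131,0]]'
$R '[[0.6,0,0,0,0],[0.6,0,0,0,0],[0.6,0,0,0,0],[0.6,0,0,0,0],[0.6,0,0,0,0],[0.6,0,0,0,0]]'
$R '[[0.6,0,0,-0.07,0],[0.6,0,0,-0.131,0],[0.6,0,0,-0.131,0],[0.6,0,0,-0.131,0],[0.6,0,0,-0.131,0],[0.6,0,0,-0.131,0]]'
python3 -c "
from h import *
plan([slot(-29,62,110),slot(-29,62,40),slot(-29,62,12)])"
```

```text
time: 19.38
tool_pos: [651.8, 226.4, 73.1]
eef_rot: [178.2, -1.1, 160.4]
contact_force: [0.4, -0.3, -0.4]
finger_gap: 42.8
gripper_force: 0.0
time: 19.97
tool_pos: [653.0, 227.0, -28.7]
eef_rot: [178.0, -0.9, 160.4]
contact_force: [0.3, 0.1, 0.1]
finger_gap: 42.7
gripper_force: 0.0
time: 20.47
tool_pos: [655.2, 227.4, -27.2]
eef_rot: [177.9, -0.8, 160.4]
contact_force: [-1.4, 0.4, 7.2]
finger_gap: 24.3
gripper_force: 59.7
time: 20.97
tool_pos: [653.6, 222.8, 74.9]
eef_rot: [178.0, -0.9, 160.4]
contact_force: [0.3, -0.1, -0.5]
finger_gap: 24.3
gripper_force: 59.3
tip [653.7 221.5 109. ] yaw 160.41
(438.6, 227.9, 110, 174.4) -> 0.256 -0.0827 0.0 -0.2332 rows 5.2
(438.6, 227.9, 40, 174.4) -> -0.0006 -0.0032 0.0874 -0.0 rows 1.7
(438.6, 227.9, 12, 174.4) -> -0.0002 -0.0013 0.035 -0.0 rows 0.7
```

```bash
R='python3 -m pendant'
$R '[[0.6,0.256,-0.0827,0,-0.2332],[0.6,0.256,-0.0827,0,-0.2332],[0.6,0.256,-0.0827,0,-0.2332],[0.6,0.256,-0.0827,0,-0.2332],[0.6,0.256,-0.0827,0,-0.2332],[0.6,0.256,-0.0827,0,-0.2332],[0.6,0.256,-0.0827,0,-0.2332],[0.6,0.256,-0.0827,0,-0.2332]]'
python3 -c "
from h import *
plan([slot(-29,62,40),slot(-29,62,13)])"
```

```text
time: 21.63
tool_pos: [438.5, 229.2, 75.4]
eef_rot: [177.9, -0.4, 174.4]
contact_force: [0.6, -0.2, -0.8]
finger_gap: 24.6
gripper_force: 59.3
tip [438.6 228.  109.5] yaw 174.43
(438.6, 227.9, 40, 174.4) -> -0.0006 -0.0033 0.0869 0.0005 rows 1.7
(438.6, 227.9, 13, 174.4) -> -0.0002 -0.0012 0.0337 -0.0 rows 0.6
```

```bash
R='python3 -m pendant'
$R '[[0.6,-0.0006,-0.0033,0.05,0],[0.6,-0.0006,-0.0033,0.087,0],[0.6,-0.0006,-0.0033,0.087,0],[0.6,-0.0008,-0.0045,0.112,0],[0.6,-0.0008,-0.0045,0.1205,0],[0.6,-0.0008,-0.0045,0.1205,0],[0.6,-0.0008,-0.0045,0.1205,0]]'
$R '[[0.25,0,0,0,0],[0.25,0,0,0,0],[0.25,0,0,0,0],[0.25,0,0,0,0]]'
$R '[[0.25,0,0.002,-0.05,0],[0.25,0,0.004,-0.1,0],[0.25,0,0.004,-0.12,0],[0,0,0.004,-0.12,0],[0,0,0.004,-0.12,0]]'
python3 -c "
from h import *
f,m=shot('top');cars(f,m)
plan([(530,5,112,170),(628.4,-218.9,112,159),(628.4,-218.9,40,159),(628.4,-218.9,6,159)])"
```

```text
time: 22.22
tool_pos: [440.1, 229.5, -19.8]
eef_rot: [177.9, -0.4, 174.4]
contact_force: [1.9, 0.1, -0.9]
finger_gap: 24.4
gripper_force: 59.3
time: 22.55
tool_pos: [439.2, 229.5, -20.0]
eef_rot: [177.8, -0.4, 174.4]
contact_force: [0.2, -1.2, -0.2]
finger_gap: 32.1
gripper_force: 0.0
time: 22.97
tool_pos: [440.5, 229.4, 76.8]
eef_rot: [177.8, -0.2, 174.4]
contact_force: [-0.3, 0.6, -0.5]
finger_gap: 42.7
gripper_force: 0.0
car [375. 192.] [ 628.4 -218.7] [23.7 50.3] yaw -20.8
car [408. 195.] [ 616.9 -298.9] [24.  50.2] yaw -7.0
tip [439.5 227.5 109.7] yaw 174.39
(530, 5, 112, 170) -> -0.1398 -0.2655 -0.0137 0.0732 rows 5.8
(628.4, -218.9, 112, 159) -> -0.1697 -0.254 -0.0109 0.1833 rows 5.9
(628.4, -218.9, 40, 159) -> -0.0014 -0.0031 0.0899 0.0 rows 1.7
(628.4, -218.9, 6, 159) -> -0.0007 -0.0015 0.0425 0.0 rows 0.8
```

```bash
R='python3 -m pendant'
$R '[[0,-0.14,-0.2655,-0.014,0.073],[0,-0.14,-0.2655,-0.014,0.073],[0,-0.14,-0.2655,-0.014,0.073],[0,-0.14,-0.2655,-0.014,0.073],[0,-0.14,-0.2655,-0.014,0.073],[0,-0.14,-0.2655,-0.014,0.073],[0,-0.14,-0.2655,-0.014,0.073],[0,-0.14,-0.2655,-0.014,0.073]]'
$R '[[0,-0.17,-0.254,-0.011,0.183],[0,-0.17,-0.254,-0.011,0.183],[0,-0.17,-0.254,-0.011,0.183],[0,-0.17,-0.254,-0.011,0.183],[0,-0.17,-0.254,-0.011,0.183],[0,-0.17,-0.254,-0.011,0.183],[0,-0.17,-0.254,-0.011,0.183],[0,-0.17,-0.254,-0.011,0.183]]'
python3 -c "
from h import *
plan([(628.4,-218.9,40,159),(628.4,-218.9,6,159)])"
```

```text
time: 23.68
tool_pos: [529.1, 4.8, 76.2]
eef_rot: [177.9, -0.7, 169.8]
contact_force: [0.1, 0.1, -0.7]
finger_gap: 42.7
gripper_force: 0.0
time: 24.35
tool_pos: [628.3, -217.5, 76.2]
eef_rot: [178.0, -1.1, 159.0]
contact_force: [-0.9, 0.0, -0.7]
finger_gap: 42.3
gripper_force: 0.0
tip [ 628.5 -218.8  110.4] yaw 158.97
(628.4, -218.9, 40, 159) -> -0.0016 -0.0032 0.0879 -0.0004 rows 1.7
(628.4, -218.9, 6, 159) -> -0.0008 -0.0015 0.0425 0.0 rows 0.8
```

```bash
R='python3 -m pendant'
$R '[[0,-0.0016,-0.003,0.05,0],[0,-0.0016,-0.003,0.088,0],[0,-0.0016,-0.003,0.088,0],[0,-0.0024,-0.0047,0.12,0],[0,-0.0024,-0.0047,0.1304,0],[0,-0.0024,-0.0047,0.1304,0],[0,-0.0024,-0.0047,0.1304,0]]'
$R '[[0.6,0,0,0,0],[0.6,0,0,0,0],[0.6,0,0,0,0],[0.6,0,0,0,0],[0.6,0,0,0,0],[0.6,0,0,0,0]]'
$R '[[0.6,0,0,-0.07,0],[0.6,0,0,-0.131,0],[0.6,0,0,-0.131,0],[0.6,0,0,-0.131,0],[0.6,0,0,-0.131,0],[0.6,0,0,-0.131,0]]'
python3 -c "
from h import *
plan([(570,-30,112,166),slot(29,16,112),slot(29,16,40),slot(29,16,13)])"
```

```text
time: 24.93
tool_pos: [628.7, -216.7, -25.5]
eef_rot: [178.0, -1.0, 159.1]
contact_force: [-0.1, 0.3, -0.7]
finger_gap: 42.8
gripper_force: 0.0
time: 25.43
tool_pos: [630.5, -218.1, -24.0]
eef_rot: [178.0, -0.8, 159.0]
contact_force: [-0.4, 1.1, 6.4]
finger_gap: 24.3
gripper_force: 59.7
time: 25.93
tool_pos: [628.8, -221.7, 78.2]
eef_rot: [178.0, -1.0, 159.0]
contact_force: [-0.2, -0.8, -0.3]
finger_gap: 24.6
gripper_force: 59.3
tip [ 629.  -223.   112.4] yaw 159.03
(570, -30, 112, 166) -> 0.1551 0.1987 0.0099 -0.1161 rows 4.8
(491.9, 176.5, 112, 174.4) -> 0.1572 0.2266 0.0101 -0.14 rows 5.3
(491.9, 176.5, 40, 174.4) -> -0.0006 -0.0034 0.0899 -0.0 rows 1.7
(491.9, 176.5, 13, 174.4) -> -0.0002 -0.0013 0.0337 -0.0 rows 0.6
```

```bash
R='python3 -m pendant'
$R '[[0.6,0.155,0.199,0.01,-0.116],[0.6,0.155,0.199,0.01,-0.116],[0.6,0.155,0.199,0.01,-0.116],[0.6,0.155,0.199,0.01,-0.116],[0.6,0.155,0.199,0.01,-0.116],[0.6,0.155,0.199,0.01,-0.116],[0.6,0.155,0.199,0.01,-0.116]]'
$R '[[0.6,0.157,0.2266,0.01,-0.14],[0.6,0.157,0.2266,0.01,-0.14],[0.6,0.157,0.2266,0.01,-0.14],[0.6,0.157,0.2266,0.01,-0.14],[0.6,0.157,0.2266,0.01,-0.14],[0.6,0.157,0.2266,0.01,-0.14],[0.6,0.157,0.2266,0.01,-0.14],[0.6,0.157,0.2266,0.01,-0.14]]'
python3 -c "
from h import *
plan([slot(29,16,40),slot(29,16,16)])"
```

```text
time: 26.52
tool_pos: [568.4, -26.8, 76.4]
eef_rot: [178.0, -0.9, 166.2]
contact_force: [0.4, 0.4, -0.4]
finger_gap: 24.0
gripper_force: 59.4
time: 27.18
tool_pos: [492.7, 177.1, 77.3]
eef_rot: [177.9, -0.4, 174.4]
contact_force: [-0.3, 0.1, -0.6]
finger_gap: 24.0
gripper_force: 59.4
tip [492.8 175.9 111.5] yaw 174.42
(491.9, 176.5, 40, 174.4) -> 0.0006 -0.0025 0.0894 0.0004 rows 1.7
(491.9, 176.5, 16, 174.4) -> -0.0002 -0.0011 0.03 -0.0 rows 0.6
```

```bash
R='python3 -m pendant'
$R '[[0.6,0.0006,-0.0025,0.05,0],[0.6,0.0006,-0.0025,0.089,0],[0.6,0.0006,-0.0025,0.089,0],[0.6,0.0004,-0.0036,0.112,0],[0.6,0.0004,-0.0036,0.1194,0],[0.6,0.0004,-0.0036,0.1194,0],[0.6,0.0004,-0.0036,0.1194,0]]'
$R '[[0.25,0,0,0,0],[0.25,0,0,0,0],[0.25,0,0,0,0],[0.25,0,0,0,0]]'
$R '[[0.25,0,0.002,-0.05,0],[0.25,0,0.004,-0.1,0],[0.25,0,0.004,-0.12,0],[0,0,0.004,-0.12,0],[0,0,0.004,-0.12,0]]'
python3 -c "
from h import *
f,m=shot('top');cars(f,m)
plan([(560,-55,112,173),(616.8,-298.9,112,172.7),(616.8,-298.9,40,172.7),(616.8,-298.9,5,172.7)])"
```

```text
time: 27.77
tool_pos: [492.7, 177.6, -16.6]
eef_rot: [177.9, -0.4, 174.3]
contact_force: [-0.8, 0.5, -0.2]
finger_gap: 24.0
gripper_force: 59.5
time: 28.1
tool_pos: [492.0, 178.6, -17.1]
eef_rot: [177.9, -0.4, 174.4]
contact_force: [0.1, -0.8, -0.1]
finger_gap: 32.1
gripper_force: 0.0
time: 28.52
tool_pos: [493.3, 178.6, 79.7]
eef_rot: [177.8, -0.2, 174.4]
contact_force: [-0.3, 0.7, -0.9]
finger_gap: 42.6
gripper_force: 0.0
car [408. 195.] [ 616.9 -298.9] [24.  50.2] yaw -7.0
tip [492.2 176.9 112.5] yaw 174.4
(560, -55, 112, 173) -> -0.1127 -0.28 -0.0106 0.0234 rows 5.8
(616.8, -298.9, 112, 172.7) -> -0.1076 -0.2937 -0.0117 0.005 rows 6.0
(616.8, -298.9, 40, 172.7) -> -0.0007 -0.0033 0.0899 -0.0 rows 1.7
(616.8, -298.9, 5, 172.7) -> -0.0003 -0.0016 0.0437 -0.0 rows 0.8
```

```bash
R='python3 -m pendant'
$R '[[0,-0.1127,-0.28,-0.01,0.023],[0,-0.1127,-0.28,-0.01,0.023],[0,-0.1127,-0.28,-0.01,0.023],[0,-0.1127,-0.28,-0.01,0.023],[0,-0.1127,-0.28,-0.01,0.023],[0,-0.1127,-0.28,-0.01,0.023],[0,-0.1127,-0.28,-0.01,0.023],[0,-0.1127,-0.28,-0.01,0.023]]'
$R '[[0,-0.1076,-0.2937,-0.012,0.005],[0,-0.1076,-0.2937,-0.012,0.005],[0,-0.1076,-0.2937,-0.012,0.005],[0,-0.1076,-0.2937,-0.012,0.005],[0,-0.1076,-0.2937,-0.012,0.005],[0,-0.1076,-0.2937,-0.012,0.005],[0,-0.1076,-0.2937,-0.012,0.005],[0,-0.1076,-0.2937,-0.012,0.005]]'
python3 -c "
from h import *
f,m=shot('top');cars(f,m)
plan([(616.8,-298.9,40,172.7),(616.8,-298.9,5,172.7)])"
```

```text
time: 29.23
tool_pos: [558.8, -55.2, 75.4]
eef_rot: [177.9, -0.6, 172.8]
contact_force: [-0.4, 0.1, 0.0]
finger_gap: 42.8
gripper_force: 0.0
time: 29.9
tool_pos: [616.2, -297.7, 75.7]
eef_rot: [177.8, -0.6, 172.6]
contact_force: [-1.2, 0.3, 0.3]
finger_gap: 42.8
gripper_force: 0.0
tip [ 616.2 -297.5  110.1] yaw 172.72
(616.8, -298.9, 40, 172.7) -> -0.0019 -0.005 0.0875 0.0003 rows 1.7
(616.8, -298.9, 5, 172.7) -> -0.0005 -0.0017 0.0437 -0.0 rows 0.8
```

```bash
R='python3 -m pendant'
$R '[[0,-0.0019,-0.005,0.05,0],[0,-0.0019,-0.005,0.0875,0],[0,-0.0019,-0.005,0.0875,0],[0,-0.0024,-0.0067,0.12,0],[0,-0.0024,-0.0067,0.131,0],[0,-0.0024,-0.0067,0.131,0],[0,-0.0024,-0.0067,0.131,0]]'
$R '[[0.6,0,0,0,0],[0.6,0,0,0,0],[0.6,0,0,0,0],[0.6,0,0,0,0],[0.6,0,0,0,0],[0.6,0,0,0,0]]'
$R '[[0.6,0,0,-0.07,0],[0.6,0,0,-0.131,0],[0.6,0,0,-0.131,0],[0.6,0,0,-0.131,0],[0.6,0,0,-0.131,0],[0.6,0,0,-0.131,0]]'
python3 -c "
from h import *
plan([(540,-60,112,173),slot(-29,16,112),slot(-29,16,40),slot(-29,16,13)])"
```

```text
time: 30.53
tool_pos: [617.7, -298.0, -26.4]
eef_rot: [177.9, -0.5, 172.8]
contact_force: [-0.0, -0.2, -0.2]
finger_gap: 42.8
gripper_force: 0.0
time: 31.03
tool_pos: [619.3, -299.6, -24.9]
eef_rot: [177.9, -0.3, 172.7]
contact_force: [-0.8, 1.5, 6.7]
finger_gap: 24.3
gripper_force: 59.7
time: 31.53
tool_pos: [617.7, -303.0, 77.3]
eef_rot: [177.9, -0.5, 172.7]
contact_force: [-0.3, 0.5, -0.9]
finger_gap: 24.2
gripper_force: 59.3
tip [ 617.8 -304.3  111.4] yaw 172.7
(540, -60, 112, 173) -> 0.1353 0.2904 0.0112 -0.005 rows 6.1
(434.2, 182.1, 112, 174.4) -> 0.1681 0.284 0.0119 -0.0233 rows 6.3
(434.2, 182.1, 40, 174.4) -> -0.0006 -0.0034 0.0899 -0.0 rows 1.7
(434.2, 182.1, 13, 174.4) -> -0.0002 -0.0013 0.0337 -0.0 rows 0.6
```

```bash
R='python3 -m pendant'
$R '[[0.6,0.1353,0.2904,0.011,-0.005],[0.6,0.1353,0.2904,0.011,-0.005],[0.6,0.1353,0.2904,0.011,-0.005],[0.6,0.1353,0.2904,0.011,-0.005],[0.6,0.1353,0.2904,0.011,-0.005],[0.6,0.1353,0.2904,0.011,-0.005],[0.6,0.1353,0.2904,0.011,-0.005],[0.6,0.1353,0.2904,0.011,-0.005]]'
$R '[[0.6,0.168,0.284,0.012,-0.023],[0.6,0.168,0.284,0.012,-0.023],[0.6,0.168,0.284,0.012,-0.023],[0.6,0.168,0.284,0.012,-0.023],[0.6,0.168,0.284,0.012,-0.023],[0.6,0.168,0.284,0.012,-0.023],[0.6,0.168,0.284,0.012,-0.023],[0.6,0.168,0.284,0.012,-0.023]]'
python3 -c "
from h import *
plan([slot(-29,16,40),slot(-29,16,15)])"
```

```text
time: 32.2
tool_pos: [537.7, -56.2, 76.7]
eef_rot: [177.9, -0.6, 173.2]
contact_force: [0.6, -0.8, -0.7]
finger_gap: 24.1
gripper_force: 59.4
time: 32.87
tool_pos: [433.5, 184.9, 77.3]
eef_rot: [177.9, -0.5, 174.6]
contact_force: [-0.7, -0.4, -0.6]
finger_gap: 23.7
gripper_force: 59.5
tip [433.7 183.6 111.5] yaw 174.58
(434.2, 182.1, 40, 174.4) -> -0.0015 -0.0051 0.0892 0.0031 rows 1.7
(434.2, 182.1, 15, 174.4) -> -0.0003 -0.0012 0.0312 -0.0 rows 0.6
```

```bash
R='python3 -m pendant'
$R '[[0.6,-0.0015,-0.005,0.05,0],[0.6,-0.0015,-0.005,0.089,0],[0.6,-0.0015,-0.005,0.089,0],[0.6,-0.0018,-0.0063,0.112,0],[0.6,-0.0018,-0.0063,0.1204,0],[0.6,-0.0018,-0.0063,0.1204,0],[0.6,-0.0018,-0.0063,0.1204,0]]'
$R '[[0.25,0,0,0,0],[0.25,0,0,0,0],[0.25,0,0,0,0],[0.25,0,0,0,0]]'
$R '[[0.25,0,0.002,-0.05,0],[0.25,0,0.004,-0.1,0],[0.25,0,0.006,-0.15,0],[0,0,0.008,-0.2,0],[0,0,0.008,-0.2,0],[0,0,0.008,-0.25,0]]'
python3 -c "
from h import *
plan([(470,-60,220,140),(470,-100,300,95)])"
```

```text
time: 33.45
tool_pos: [436.1, 180.9, -17.7]
eef_rot: [177.9, -0.4, 174.3]
contact_force: [-0.2, 0.1, -1.4]
finger_gap: 24.2
gripper_force: 59.5
time: 33.78
tool_pos: [435.5, 181.7, -18.0]
eef_rot: [177.9, -0.4, 174.4]
contact_force: [-0.2, -0.5, -0.3]
finger_gap: 31.7
gripper_force: 0.0
time: 34.28
tool_pos: [433.5, 179.6, 178.9]
eef_rot: [178.0, -0.7, 174.4]
contact_force: [-0.3, -1.4, -0.2]
finger_gap: 42.6
gripper_force: 0.0
tip [433.8 178.4 213.1] yaw 174.41
(470, -60, 220, 140) -> -0.074 -0.2916 -0.0196 0.5736 rows 5.8
(470, -100, 300, 95) -> -0.0292 -0.0361 -0.1017 0.75 rows 6.3
```

```bash
R='python3 -m pendant'
$R '[[0,-0.05,-0.35,-0.02,0.57],[0,-0.05,-0.35,-0.02,0.57],[0,-0.05,-0.35,-0.02,0.57],[0,-0.05,-0.35,-0.02,0.57],[0,-0.05,-0.35,-0.02,0.57],[0,-0.05,-0.35,-0.02,0.57],[0,-0.05,-0.35,-0.02,0.57],[0,-0.05,-0.35,-0.02,0.57]]'
$R '[[0,0,0,-0.05,0.75],[0,0,0,-0.05,0.75],[0,0,0,-0.05,0.75],[0,0,0,-0.05,0.75],[0,0,0,-0.05,0.75],[0,0,0,-0.05,0.75],[0,0,0,-0.05,0.75],[0,0,0,-0.05,0.75]]'
python3 - <<'E'
from h import *
f,m=shot('top','t9');h=cv2.cvtColor(f,cv2.COLOR_BGR2HSV)
print(sense()['tool_pos'],sense()['eef_rot'])
mk=((h[...,0]>18)&(h[...,0]<38)&(h[...,2]>140)).astype(np.uint8)
n,l,st,c=cv2.connectedComponentsWithStats(mk)
for i in range(1,n):
    if st[i,4]>2000 : print(i,st[i],c[i].round())
i=l[170,260]
mm=(l==i).astype(np.uint8);cs,_=cv2.findContours(mm,cv2.RETR_EXTERNAL,cv2.CHAIN_APPROX_NONE);ct=max(cs,key=cv2.contourArea)
pts=np.float32([ray(m,*p[0],8)[:2] for p in ct]);r=cv2.minAreaRect(pts);print("lid rect",r)
g=cv2.cvtColor(f,cv2.COLOR_BGR2GRAY).astype(float)
def dark(u,v,r=5):
    w=g[v-r:v+r+1,u-r:u+r+1];k=np.clip(np.median(w)-w-25,0,None);ys,xs=np.mgrid[-r:r+1,-r:r+1];return u+(k*xs).sum()/k.sum(),v+(k*ys).sum()/k.sum()
A=[ray(m,*dark(235,167),8) for _ in[0]][0];B=ray(m,*dark(320,158),8);d=A-B
print("holes",A.round(1),B.round(1),np.hypot(*d[:2]),"yaw",np.arctan2(-d[0],d[1]))
hb=((h[...,2]<110))[165:192,262:298];ys,xs=np.where(hb);P=np.float32([ray(m,x+262,y+165,36)[:2] for x,y in zip(xs,ys)]);print("handle",P.mean(0),cv2.minAreaRect(P))
# pins: low-sat blobs
for u,v in[(174,241),(265,248)]:
    w=h[v-6:v+7,u-6:u+7].astype(float);k=np.clip(120-w[...,1],0,None)*1.;ys,xs=np.mgrid[-6:7,-6:7];k[np.hypot(xs,ys)>5]=0;cu,cv_=u+(k*xs).sum()/k.sum(),v+(k*ys).sum()/k.sum();print("pin",cu,cv_,ray(m,cu,cv_,64).round(1))
cv2.imwrite('pics/c8.png',np.vstack([cv2.resize(f[220:310,140:290],(750,290)),cv2.resize(f[140:220,215:345],(750,300))]))
E
```

```text
time: 34.95
tool_pos: [449.1, -107.7, 187.2]
eef_rot: [178.5, -1.4, 139.9]
contact_force: [0.6, -0.2, -0.4]
finger_gap: 42.6
gripper_force: 0.0
time: 35.62
tool_pos: [448.9, -103.4, 227.0]
eef_rot: [180.0, -2.2, 95.2]
contact_force: [-1.0, 0.6, 0.3]
finger_gap: 42.8
gripper_force: 0.0
[ 448.84156545 -103.45661588  226.98222537] [179.97882893  -2.17861572  95.28097711]
1 [    0     0   560    82 40828] [273.  36.]
27 [ 229  148  102   65 5206] [279. 180.]
55 [ 413  217   67   48 2106] [446. 241.]
74 [ 179  237   81   56 3913] [219. 264.]
80 [ 384  271   77  149 5937] [425. 357.]
lid rect ((667.9990844726562, 16.60810089111328), (140.54507446289062, 243.0116729736328), 4.9095072746276855)
holes [702.  129.4   8. ] [723.6 -92.8   8. ] 223.2144673517312 yaw 0.09674134300788824
handle [660.11926   15.349427] ((659.8948974609375, 15.922496795654297), (4.199034214019775, 41.65331268310547), 4.280255317687988)
pin 173.2998712998713 240.77348777348777 [517.3 266.5  64. ]
pin 264.8832807570978 247.16561514195584 [496.5  54.3  64. ]
```

Run:
```python
from h import *
plan([(560,-30,120,94.9),(668,16.6,80,94.9),(668,16.6,15,94.9)])
```

```text
tip [ 448.9 -104.8  261.2] yaw 95.28
(560, -30, 120, 94.9) -> 0.0735 0.1468 0.1794 0.0063 rows 4.7
(668, 16.6, 80, 94.9) -> 0.0446 0.1395 0.0517 -0.0 rows 3.0
(668, 16.6, 15, 94.9) -> -0.0031 -0.0 0.0812 -0.0 rows 1.6
```

```bash
R='python3 -m pendant'
$R '[[0,0.0735,0.147,0.179,0.006],[0,0.0735,0.147,0.179,0.006],[0,0.0735,0.147,0.179,0.006],[0,0.0735,0.147,0.179,0.006],[0,0.0735,0.147,0.179,0.006],[0,0.0735,0.147,0.179,0.006],[0,0.0735,0.147,0.179,0.006]]'
$R '[[0,0.0446,0.1395,0.052,0],[0,0.0446,0.1395,0.052,0],[0,0.0446,0.1395,0.052,0],[0,0.0446,0.1395,0.052,0],[0,0.0446,0.1395,0.052,0],[0,0.0446,0.1395,0.052,0]]'
python3 - <<'E'
from h import *
f,m=shot('wrist','w9')
for z,pts in((8,[(703.7,127),(722,-86.2)]),(40,[(668,16.6)])):
    print([np.round(proj(m,(*p,z))) for p in pts])
t,mt=shot('top')
plan([(668,16.6,15,94.9)])
E
```

```text
time: 36.25
tool_pos: [559.2, -28.5, 84.6]
eef_rot: [-179.8, -2.2, 95.0]
contact_force: [-0.6, 0.1, -0.3]
finger_gap: 42.5
gripper_force: 0.0
time: 36.75
tool_pos: [667.9, 16.4, 46.9]
eef_rot: [180.0, -2.1, 94.8]
contact_force: [-0.7, 0.3, 0.1]
finger_gap: 42.7
gripper_force: 0.0
[array([347.,  75.]), array([333., 351.])]
[array([280., 243.])]
tip [668.   14.9  82. ] yaw 94.79
(668, 16.6, 15, 94.9) -> -0.0011 0.0 0.0837 -0.0018 rows 1.6
```

View pics/w9.png

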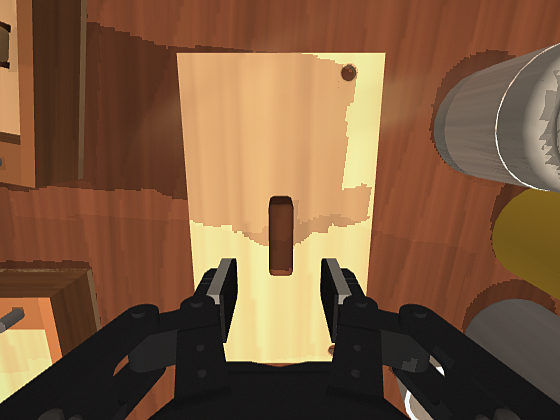

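```bash
R='python3 -m pendant'
$R '[[0,-0.001,0,0.05,0],[0,-0.001,0,0.0837,0],[0,-0.001,0,0.0837,0],[0,-0.001,0,0.0837,0],[0,-0.001,0,0.0837,0]]'
$R '[[0.8,0,0,0,0],[0.8,0,0,0,0],[0.8,0,0,0,0],[0.8,0,0,0,0],[0.8,0,0,0,0],[0.8,0,0,0,0],[0.8,0,0,0,0]]'
python3 - <<'E'
from h import *
f=cv2.imread('pics/w9.png');s=sense()
print(s['tool_pos'],s['eef_rot'])
f2,m=shot('wrist','w10')
def hole(f,u,v,r=12,v0=None):
    g=cv2.cvtColor(f,cv2.COLOR_BGR2HSV)[v-r:v+r+1,u-r:u+r+1,2].astype(float);k=(g<0.62*np.median(g));ys,xs=np.where(k);return u-r+xs.mean(),v-r+ys.mean(),k.sum()
print(hole(f,348,72))
p=[np.round(proj(m,(*q,8))) for q in [(703.7,127),(722,-86.2)]];print(p)
try:
    q=hole(f2,*[int(a) for a in p[0]],16);print(q,ray(m,q[0],q[1],8))
except Exception as e: print(e)
E
```

```text
time: 37.27
tool_pos: [669.1, 18.4, -18.6]
eef_rot: [179.9, -2.2, 94.8]
contact_force: [-0.1, 0.3, 0.7]
finger_gap: 42.5
gripper_force: 0.0
time: 37.85
tool_pos: [670.2, 18.7, -18.5]
eef_rot: [179.8, -2.1, 94.8]
contact_force: [-1.3, -0.9, 8.3]
finger_gap: 15.2
gripper_force: 60.9
[670.19843679  18.68072838 -18.51663576] [179.77819458  -2.13741975  94.82784456]
(np.float64(348.2134831460674), np.float64(72.69101123595506), np.int64(178))
[array([373.,  51.]), array([347., 423.])]
(np.float64(376.2147435897436), np.float64(46.99038461538461), np.int64(312)) [705.01089799 128.69971979   8.        ]
```

Run:
```python
from h import *
g=C-70*Y
plan([(670,17.4,130,94.83),(560,60,130,89),(*g.round(1),125,84.43)])
```

```text
tip [670.2  17.4  15.7] yaw 94.83
(670, 17.4, 130, 94.83) -> 0.0053 0.0003 -0.1428 0.0 rows 2.7
(560, 60, 130, 89) -> 0.0646 -0.1325 0.0019 0.0972 rows 2.8
(np.float64(454.7), np.float64(93.7), 125, 84.43) -> 0.0395 -0.1323 0.0077 0.0762 rows 2.7
```

```bash
R='python3 -m pendant'
$R '[[0.8,0.001,0,-0.03,0],[0.8,0.003,0,-0.07,0],[0.8,0.005,0,-0.11,0],[0.8,0.005,0,-0.143,0],[0.8,0.005,0,-0.143,0],[0.8,0.005,0,-0.143,0],[0.8,0.005,0,-0.143,0]]'
$R '[[0.8,0.02,-0.04,0,0.03],[0.8,0.04,-0.08,0,0.06],[0.8,0.065,-0.1325,0.002,0.097],[0.8,0.065,-0.1325,0.002,0.097],[0.8,0.065,-0.1325,0.002,0.097],[0.8,0.065,-0.1325,0.002,0.097]]'
$R '[[0.8,0.012,-0.04,0.002,0.03],[0.8,0.025,-0.08,0.004,0.05],[0.8,0.0395,-0.132,0.008,0.076],[0.8,0.0395,-0.132,0.008,0.076],[0.8,0.0395,-0.132,0.008,0.076],[0.8,0.0395,-0.132,0.008,0.076],[0.8,0.0395,-0.132,0.008,0.076]]'
python3 - <<'E'
from h import *
f,m=shot('wrist','w11');plan([])
s=sense();Rm=Ro.from_euler("xyz",s["eef_rot"],degrees=True).as_matrix();tip=s["tool_pos"]-OFF*Rm[:,2]
zb=tip[2]-15.7;ct=tip[:2]+[-1,1]
yw=np.radians(s['eef_rot'][2]-90);Lx=np.array([np.cos(yw),np.sin(yw)]);Ly=np.array([-Lx[1],Lx[0]])
print('lid zb',zb,'yaw',yw)
for k in(1,-1): print('hole px pred',proj(m,(*(ct+45*Lx+k*107*Ly),zb+8)))
for p in[(517,263.5),(497,55)]: print('pin px pred',proj(m,(*p,68)))
E
```

```text
time: 38.48
tool_pos: [667.9, 18.5, 93.1]
eef_rot: [-180.0, -2.2, 94.8]
contact_force: [-0.3, -0.5, -1.8]
finger_gap: 15.1
gripper_force: 59.7
time: 38.98
tool_pos: [557.2, 61.5, 92.7]
eef_rot: [-179.7, -2.1, 89.0]
contact_force: [0.2, -0.4, -1.2]
finger_gap: 15.0
gripper_force: 59.8
time: 39.57
tool_pos: [455.6, 95.0, 89.4]
eef_rot: [-179.7, -2.2, 84.4]
contact_force: [0.5, -0.0, -1.3]
finger_gap: 15.1
gripper_force: 60.1
tip [455.5  93.7 123.6] yaw 84.41
lid zb 107.86159027405373 yaw -0.09761639013370867
hole px pred (np.float64(376.13168527493633), np.float64(46.81381859739545))
hole px pred (np.float64(348.76780922433227), np.float64(421.77880416690493))
pin px pred (np.float64(360.7872175069446), np.float64(-62.50979170962745))
pin px pred (np.float64(341.6601433034546), np.float64(283.24180090538573))
```

View pics/w11.png

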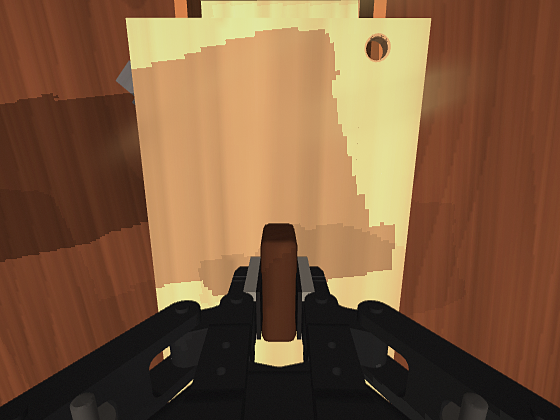

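```bash
R='python3 -m pendant'
$R '[[0.8,0.03,0,0.001,0],[0.8,0.0635,0,0.0024,0],[0.8,0.0635,0,0.0024,0],[0.8,0.0635,0,0.0024,0],[0.8,0.0635,0,0.0024,0],[0.8,0.0635,0,0.0024,0]]'
cat > pin.py <<'E'
from h import *
f,m=shot('wrist','w12');plan([])
s=sense();Rm=Ro.from_euler("xyz",s["eef_rot"],degrees=True).as_matrix();tip=s["tool_pos"]-OFF*Rm[:,2]
zb=tip[2]-15.7
hs=cv2.cvtColor(f,cv2.COLOR_BGR2HSV)
print('pin pred',np.round(proj(m,(517,263.5,68))),'base',np.round(proj(m,(517,263.5,46))))
u0,v0=[int(round(a)) for a in proj(m,(517,263.5,68))]
v1=max(0,v0-16)
for v in range(v1,max(v0,0)+22,2): print(v,' '.join(f'{a:3d}/{b:3d}' for a,b in zip(hs[v,u0-20:u0+21:2,1],hs[v,u0-20:u0+21:2,2])))
g=hs[35:62,360:395,2];k=g<130;ys,xs=np.where(k);print('hole',xs.mean()+360,ys.mean()+35,k.sum())
E
python3 pin.py
```

```text
time: 40.12
tool_pos: [458.4, 144.9, 88.8]
eef_rot: [-179.6, -2.1, 84.4]
contact_force: [0.3, 0.7, -2.4]
finger_gap: 15.1
gripper_force: 60.0
tip [458.4 143.6 123. ] yaw 84.38
pin pred [359.  38.] base [351.  48.]
22  93/224  92/225  91/225  91/225  90/225  91/225  90/225  90/225  86/225  88/225  88/225  91/225  90/225  93/225  92/225  93/225  95/225  94/224  94/225  94/225  95/225
24  93/225  93/225  90/225  89/226  90/226  91/225  88/225  89/226  86/226  89/226  90/225  90/226  90/225  93/226  92/225  95/225  94/225  94/225  95/225  94/225  95/225
26  93/226  93/225  90/226  90/226  90/226  89/226  88/226  89/226  86/226  88/226  89/226  90/226  90/225  93/226  91/226  94/225  95/226  94/225  94/225  95/225  94/225
28  90/226  93/226  89/226  90/227  89/226  89/226  88/226  89/227  86/226  88/226  90/226  89/226  89/226  93/226  91/226  95/226  94/226  93/225  94/226  94/226  94/226
30  91/226  91/226  89/226  90/226  89/226  89/226  88/226  89/226  86/226  89/226  90/226  89/226  89/226  91/226  91/226  94/226  94/226  94/225  94/226  94/226  94/225
32  91/226  92/227  89/226  90/
[... 1708 characters left out ...]
9/228  89/228  89/228  88/228  87/228  88/228  88/228  88/228  91/228  91/227 125/233 177/131 168/143 169/142 167/142 166/157 166/154 166/149
54  91/228  91/228  89/227  89/228  88/228  88/228  88/228  87/228  89/228  87/228  89/227  92/228  93/228 107/229 148/181 169/142 166/143 168/141 167/156 168/149 168/231
56  91/228  92/228  89/229  88/228  88/228  88/228  87/228  87/228  88/228  88/228  89/227  92/227  93/228  89/228 124/236 177/131 167/142 170/141 168/156 165/145 165/227
58  91/228  88/228  89/228  88/228  88/228  89/228  89/229  87/228  88/228  89/228  88/228  91/228  93/227  93/228  90/229 127/235 181/131 169/143 169/154 168/143 169/228
hole 380.6713286713287 44.510489510489506 143
```

```bash
R='python3 -m pendant'
$R '[[0.8,-0.031,0,-0.001,0],[0.8,-0.031,0,-0.001,0],[0.8,-0.031,0,-0.001,0],[0.8,-0.031,0,-0.001,0],[0.8,-0.031,0,-0.001,0]]'
sed -i 's/^for v in.*/for v in range(0,20,2): print(v," ".join(f"{a:3d}\/{b:3d}" for a,b in zip(hs[v,u0-16:u0+17:2,1],hs[v,u0-16:u0+17:2,2])))/' pin.py
python3 pin.py
```

```text
time: 40.58
tool_pos: [456.0, 121.0, 89.0]
eef_rot: [-179.6, -2.2, 84.4]
contact_force: [-0.9, -0.6, -0.4]
finger_gap: 14.6
gripper_force: 60.0
tip [456.  119.8 123.1] yaw 84.44
pin pred [362.  -9.] base [353.   7.]
0 162/200 151/169  98/102 105/107 102/108 101/106  97/100 161/190 162/189 161/200 161/199 161/198 163/197 161/197 163/197 161/196 163/217
2 160/201 165/206  71/ 86  95/102  96/104  90/ 99 129/134 161/193 161/188 163/202 163/199 163/199 164/198 161/199 163/199 163/197 163/219
4 162/200 162/201 161/204 149/168 130/137 162/192 162/194 160/188 162/200 162/201 163/199 163/200 161/199 164/198 161/199 162/197 165/217
6 161/201 160/201 160/201 161/201 162/203 162/202 160/188 161/187 162/201 163/200 163/200 163/199 163/199 164/199 163/199 161/199 163/218
8 161/201 160/202 160/201 159/200 161/201 161/201 161/200 161/199 162/201 164/200 163/200 164/201 163/200 162/200 163/200 164/197 165/218
10 161/201 160/202 162/201 161/201 161/201 161/201 161/201 161/201 164/201 164/201 163/202 164/201 165/201 164/200 163/200 164/197 164/219
12 163/202 161/201 161/201 162/201 162/202 162/201 162/201 162/200 164/202 164/201 164/202 164/202 164/202 163/200 163/200 164/198 164/219
14 162/203 162/202 163/202 162/202 162/201 163/202 162/202 164/201 163/203 165/202 165/202 165/201 164/202 165/201 164/200 164/199 163/217
16 165/202 165/201 164/202 165/201 165/201 165/202 165/201 166/200 167/202 167/202 170/201 166/203 169/201 168/202 167/200 166/204 166/219
18  89/226  89/226  88/226  88/226  85/226  85/226  87/226  88/226  88/226  88/225  90/226  94/226  91/226  93/226  93/225  92/224  91/224
hole 375.97701149425285 46.440613026819925 261
```

```bash
R='python3 -m pendant'
$R '[[0.8,0.023,0,0.001,0],[0.8,0.023,0,0.001,0],[0.8,0.023,0,0.001,0],[0.8,0.023,0,0.001,0],[0.8,0.023,0,0.001,0]]'
python3 pin.py
```

```text
time: 41.05
tool_pos: [457.3, 139.1, 88.7]
eef_rot: [-179.6, -2.1, 84.4]
contact_force: [-0.4, -0.3, -1.5]
finger_gap: 15.2
gripper_force: 60.0
tip [457.4 137.8 122.8] yaw 84.44
pin pred [361.  26.] base [352.  38.]
0 152/129 155/133 155/133 153/133 153/133 155/132 151/128 153/128 155/128 157/135 155/135 156/134 156/129 156/129 156/129 156/129 155/128
2 151/130 155/132 154/134 152/134 151/133 155/133 151/128 153/128 153/128 155/135 153/137 157/133 155/130 156/129 156/129 156/129 153/128
4 154/129 153/133 155/133 154/134 153/135 155/133 153/128 151/128 155/127 156/134 154/136 156/134 159/130 154/129 158/129 156/129 155/127
6 154/131 152/131 154/131 154/131 151/133 155/130 154/124 153/125 156/124 156/132 157/133 156/131 159/128 156/126 159/125 158/126 158/123
8 161/201 162/200 161/201 161/200 161/201 161/200 162/200 161/201 162/200 162/201 162/201 162/201 162/201 162/202 164/200 164/201 163/200
10 162/198 161/199 161/200 161/199 162/200 162/200 163/199 162/200 163/199 164/201 164/201 163/200 163/200 162/200 163/200 163/199 163/197
12 162/200 162/200 161/200 162/200 161/200 164/201 168/206 176/209 102/210 149/203 172/200 164/201 163/202 165/201 164/200 163/200 164/197
14 161/201 163/200 162/201 162/202 164/202 136/219  51/111  38/127  33/221  30/215 105/206 166/201 164/202 165/201 163/200 165/201 163/197
16 165/201 165/201 166/200 166/201 173/211  25/102  46/105  38/163  33/221  34/215  62/213 170/201 167/201 167/201 166/201 168/199 168/204
18  88/225  89/226  88/226  89/226  89/228  92/234  96/234  96/229  88/226  88/225  93/222  91/226  92/225  93/225  93/226  92/225  93/225
hole 377.436018957346 47.312796208530806 211
```

```bash
R='python3 -m pendant'
$R '[[0.8,-0.0055,0,0.02,0],[0.8,-0.0055,0,0.04,0],[0.8,-0.0055,0,0.04,0],[0.8,-0.0055,0,0.04,0],[0.8,-0.0055,0,0.04,0]]'
cat > pin2.py <<'E'
from h import *
f,m=shot('wrist','w13');plan([])
s=sense();Rm=Ro.from_euler("xyz",s["eef_rot"],degrees=True).as_matrix();tip=s["tool_pos"]-OFF*Rm[:,2]
zb=tip[2]-15.7;print('zb',zb)
hs=cv2.cvtColor(f,cv2.COLOR_BGR2HSV).astype(int)
mk=((hs[...,1]<75)).astype(np.uint8);mk[100:]=0;mk[:,:320]=0;mk[:,420:]=0
n,l,st,c=cv2.connectedComponentsWithStats(mk)
for i in range(1,n):
    if st[i,4]>8: print('grey',st[i],c[i].round(1))
print('pin pred',np.round(proj(m,(517,266,68))))
ud=hs[:100,345:420,2]; 
yw=np.radians(s['eef_rot'][2]-90);Lx=np.array([np.cos(yw),np.sin(yw)]);Ly=np.array([-Lx[1],Lx[0]])
ht=tip[:2]+[-1,1]+45*Lx+107*Ly;p=proj(m,(*ht,zb+8));print('hole pred',np.round(p,1))
u,v=[int(a) for a in p];w=hs[v-14:v+15,u-14:u+15,2];k=w<0.75*np.median(w);ys,xs=np.where(k);print('hole box',u-14+xs.min(),u-14+xs.max(),v-14+ys.min(),v-14+ys.max(),k.sum())
print('edge row',[int(np.where(hs[:60,q,1]<100)[0].min()) for q in (300,330)])
E
python3 pin2.py;sed -i 's/range(0,20,2)/range(0,36,2)/' pin.py;python3 pin.py
```

```text
time: 41.52
tool_pos: [457.3, 136.1, 57.2]
eef_rot: [-179.6, -2.1, 84.4]
contact_force: [-0.3, 0.2, -2.0]
finger_gap: 14.6
gripper_force: 59.9
tip [457.7 134.9  91.6] yaw 84.43
zb 75.93799177318844
grey [360   2  16   9  28] [367.    7.5]
pin pred [377. -10.]
hole pred [377.5  45.9]
hole box 366 389 36 59 365
edge row [18, 18]
tip [457.9 135.   91.7] yaw 84.44
pin pred [376.  -3.] base [364.  15.]
0  95/ 99  98/101  98/101  98/101  94/100  92/100  87/103  77/109  49/ 93 164/202 162/197 163/196 161/196 161/197 161/196 163/196 162/194
2  94/ 98  93/ 99  93/ 99  95/ 99  91/ 98  88/ 99  94/ 92  77/ 89 164/194 163/199 163/197 164/198 162/197 162/197 163/197 163/197 162/195
4  88/ 93  95/ 97  89/ 97  85/ 96  81/ 97  90/ 91  86/ 86 151/164 165/189 161/199 161/198 163/199 161/199 162/198 162/198 163/197 163/195
6  79/ 90  89/ 95  84/ 94  81/ 94  91/ 87  86/ 83  95/102 164/196 162/187 162/200 161/199 163/199 162/198 162/198 164/198 164/198 163/196
8  50/ 76  81/ 91  81/ 91  78/ 92  76/ 91  49/ 78 163/195 163/189 163/186 163/200 163/200 162/200 163/199 164/199 163/199 164/199 163/195
10 164/20
[... 1144 characters left out ...]
6  95/226  95/226  94/225  95/226  94/226  94/225  94/225  93/225  90/226  88/225  90/225  90/225
28  89/226  90/226  89/226  91/226  94/226  94/226  94/225  94/226  95/226  94/226  95/226  94/226  90/225  90/226  89/226  89/226  88/226
30  89/226  89/226  88/226  91/226  95/226  95/226  94/226  94/225  94/226  95/226  95/226  94/226  89/226  89/226  89/226  89/226  88/226
32  89/226  89/226  89/226  91/226  94/227  93/226  94/226  91/226  91/226  89/227  90/226  89/226  89/226  89/226  89/226  87/226  90/226
34  89/227  91/227  91/227  93/227  93/227  92/227 108/224 125/225 128/231 128/227 129/222 125/222  95/226  89/227  88/226  89/227  90/226
hole 377.18333333333334 47.580555555555556 360
```

Run:
```python
from h import *
m=camera_model('wrist');s=sense()
h=ray(m,377.5,47.5,83.9);b=ray(m,365,11.8,46)
print('hole',h.round(1),'pin base front',b.round(1),'center',(b+[ 0.4,4,0]).round(1))
Rm=Ro.from_euler("xyz",s["eef_rot"],degrees=True).as_matrix();tip=s["tool_pos"]-OFF*Rm[:,2]
print('tip',tip.round(1),'hole by tip',(tip[:2]+[-1,1]+45*X+107*Y).round(1))
print('rel',(b+[.4,4,0]-h).round(1))
```

```text
hole [512.6 237.7  83.9] pin base front [517.8 265.1  46. ] center [518.2 269.1  46. ]
tip [457.9 135.   91.7] hole by tip [512.  238.1]
rel [  5.6  31.3 -37.9]
```

Run:
```python
from h import *
s=sense();Rm=Ro.from_euler("xyz",s["eef_rot"],degrees=True).as_matrix();t=s["tool_pos"]-OFF*Rm[:,2]
g=t+[5.7,31,0];print(g)
plan([(*g,t[2],84.43),(*g[:2],t[2]-10,84.43),(*g[:2],61.7,84.43)])
```

```text
[463.5645755  165.97260981  91.69219082]
tip [457.9 135.   91.7] yaw 84.44
(np.float64(463.5645754988714), np.float64(165.9726098071348), np.float64(91.69219082202578), np.float64(91.69219082202578), 84.43) -> 0.0392 0.0033 0.0015 -0.1209 rows 1.0
(np.float64(463.5645754988714), np.float64(165.9726098071348), np.float64(81.69219082202578), 84.43) -> -0.0005 0.0 0.0125 0.121 rows 1.0
(np.float64(463.5645754988714), np.float64(165.9726098071348), 61.7, 84.43) -> -0.0009 0.0001 0.025 -0.0 rows 0.5
```

```bash
R='python3 -m pendant'
$R '[[0.8,0.02,0.002,0.001,0],[0.8,0.0392,0.0033,0.0015,0],[0.8,0.0392,0.0033,0.0015,0],[0.8,0.0392,0.0033,0.0015,0],[0.8,0.0392,0.0033,0.0015,0],[0.8,0.0392,0.0033,0.0015,0]]'
python3 -c "
from h import *
plan([(463.6,166,91,84.43)])"
$R '[[0.8,-0.0001,0,0.004,0],[0.8,-0.0003,0,0.008,0],[0.8,-0.0005,0,0.012,0],[0.8,-0.0005,0,0.012,0]]'
$R '[[0.8,-0.0001,0,0.003,0],[0.8,-0.0002,0,0.005,0],[0.8,-0.0002,0,0.005,0],[0.8,-0.0002,0,0.005,0]]'
python3 -c "
from h import *
plan([(463.6,166,61.7,84.43)])"
```

```text
time: 42.12
tool_pos: [462.5, 166.6, 56.7]
eef_rot: [-179.6, -2.1, 84.4]
contact_force: [0.2, -0.1, -2.2]
finger_gap: 14.9
gripper_force: 60.0
tip [462.6 165.3  90.9] yaw 84.42
(463.6, 166, 91, 84.43) -> 0.001 0.0012 -0.0001 -0.0001 rows 0.0
time: 42.45
tool_pos: [461.9, 166.6, 46.0]
eef_rot: [-179.5, -2.1, 84.4]
contact_force: [-0.2, -0.9, -2.4]
finger_gap: 14.8
gripper_force: 60.0
time: 42.78
tool_pos: [462.5, 167.1, 42.8]
eef_rot: [-179.6, -2.1, 84.4]
contact_force: [0.8, -0.0, -1.8]
finger_gap: 14.8
gripper_force: 60.0
tip [462.6 165.8  77. ] yaw 84.44
(463.6, 166, 61.7, 84.43) -> -0.0003 0.0014 0.0191 0.0002 rows 0.4
```

```bash
R='python3 -m pendant'
$R '[[0.8,-0.0001,0.0004,0.004,0],[0.8,-0.0002,0.0006,0.008,0],[0.8,-0.0003,0.0006,0.012,0],[0.8,-0.0003,0.0006,0.0165,0],[0.8,-0.0003,0.0006,0.0165,0]]'
$R '[[0.8,0,0,0.0015,0],[0.8,0,0,0.0025,0],[0.8,0,0,0.0025,0],[0.8,0,0,0.0025,0]]'
$R '[[0.8,0,0,0.001,0],[0.8,0,0,0.0015,0],[0.8,0,0,0.0015,0],[0.8,0,0,0.0015,0]]'
```

```text
time: 43.2
tool_pos: [462.3, 167.1, 28.8]
eef_rot: [-179.6, -2.1, 84.4]
contact_force: [-0.5, 0.3, -2.3]
finger_gap: 15.3
gripper_force: 60.0
time: 43.53
tool_pos: [462.9, 167.4, 27.9]
eef_rot: [-179.6, -2.1, 84.4]
contact_force: [-1.5, 0.0, 1.3]
finger_gap: 14.9
gripper_force: 60.5
time: 43.87
tool_pos: [462.8, 167.4, 27.5]
eef_rot: [-179.6, -2.1, 84.4]
contact_force: [-5.4, -0.9, 11.4]
finger_gap: 15.1
gripper_force: 61.9
```

```bash
R='python3 -m pendant'
$R '[[0.3,0,0,0,0],[0.2,0,0,0,0],[0.1,0,0,0,0],[0.1,0,0,0,0],[0.1,0,0,0,0],[0.1,0,0,0,0]]'
$R '[[0.1,0.001,0,-0.03,0],[0.1,0.003,0,-0.07,0],[0.1,0.005,0,-0.12,0],[0.1,0.005,0,-0.12,0],[1,0.005,0,-0.12,0],[1,0.005,0,-0.12,0],[1,0.005,0,-0.12,0]]'
cat > arc.py <<'E'
from h import *
H=np.array([475.9,301.3])
def pos(th,d):
    a=np.radians(th);r=np.array([np.cos(a),np.sin(a)]);t=np.array([-r[1],r[0]]);return H+80*r-d*t
def arc(ths,d,z):
    s=sense();Rm=Ro.from_euler("xyz",s["eef_rot"],degrees=True);y=s["eef_rot"][2];p=s["tool_pos"]-OFF*Rm.as_matrix()[:,2]
    print("tip",p.round(1),y)
    print([[1,*np.round(Rm.inv().apply(np.array([*pos(t,d),z])-p)/800,4).tolist(),round(-(t-90-y)/60,4)] for t in ths])
E
python3 - <<'E'
from arc import *
f,m=shot('top','t10');h=cv2.cvtColor(f,cv2.COLOR_BGR2HSV)
mk=((h[...,0]>18)&(h[...,0]<38)&(h[...,2]>140)).astype(np.uint8);n,l,st,c=cv2.connectedComponentsWithStats(mk);i=l[240,215]
cs,_=cv2.findContours((l==i).astype(np.uint8),0,1);ct=max(cs,key=cv2.contourArea)
pts=np.float32([ray(m,*q[0],54)[:2] for q in ct]);print("lid",cv2.minAreaRect(pts))
print(pos(155,32),pos(155,18),pos(224,18))
plan([(*pos(155,34).round(1),150,65),(*pos(155,34).round(1),71,65)])
E
```

```text
time: 44.37
tool_pos: [463.0, 167.4, 26.4]
eef_rot: [-179.6, -2.1, 84.4]
contact_force: [0.7, -0.0, 0.5]
finger_gap: 38.2
gripper_force: 0.0
time: 44.95
tool_pos: [462.7, 167.4, 121.4]
eef_rot: [-179.5, -2.1, 84.4]
contact_force: [-0.4, 0.0, -1.0]
finger_gap: 3.0
gripper_force: 0.0
lid ((519.73095703125, 0.49603271484375), (853.5791625976562, 1388.831787109375), 0.25094693899154663)
[416.91916141 364.11131012] [411.00250575 351.42300111] [405.8489653  258.67544677]
tip [462.6 166.1 155.4] yaw 84.43
(np.float64(417.8), np.float64(365.9), 150, 65) -> 0.2427 -0.0799 0.0162 0.3239 rows 4.9
(np.float64(417.8), np.float64(365.9), 71, 65) -> -0.0031 0.002 0.0987 0.0 rows 1.9
```

```bash
R='python3 -m pendant'
$R '[[1,0.2427,-0.08,0,0.324],[1,0.2427,-0.08,0,0.324],[1,0.2427,-0.08,0,0.324],[1,0.2427,-0.08,0,0.324],[1,0.2427,-0.08,0,0.324],[1,0.2427,-0.08,0.016,0.324],[1,0.2427,-0.08,0.016,0.324],[1,0.2427,-0.08,0.016,0.324]]'
python3 - <<'E'
from arc import *
f,m=shot('top','t11');h=cv2.cvtColor(f,cv2.COLOR_BGR2HSV)
mk=np.zeros(f.shape[:2],np.uint8);mk[225:310,165:285]=((h[...,0]>18)&(h[...,0]<38)&(h[...,2]>140))[225:310,165:285];n,l,st,c=cv2.connectedComponentsWithStats(mk);i=1+st[1:,4].argmax()
cs,_=cv2.findContours((l==i).astype(np.uint8),0,1);ct=max(cs,key=cv2.contourArea)
pts=np.float32([ray(m,*q[0],54)[:2] for q in ct]);print("lid",cv2.minAreaRect(pts))
w=h[200:345,120:200];g=((w[...,1]<60)&(w[...,2]>140)).astype(np.uint8);n,l,st,c=cv2.connectedComponentsWithStats(g)
for i in range(1,n):
    if st[i,4]>30:
        ys,xs=np.where(l==i);P=np.float32([ray(m,x+120,y+200,62)[:2] for x,y in zip(xs,ys)]);print('grey',st[i,4],cv2.minAreaRect(P))
plan([(*pos(155,34).round(1),71,65)])
E
```

```text
time: 45.67
tool_pos: [417.1, 366.8, 115.5]
eef_rot: [-178.9, -1.7, 65.1]
contact_force: [0.0, -0.6, -1.0]
finger_gap: 0.1
gripper_force: 0.0
lid ((462.2057800292969, 165.08615112304688), (243.58164978027344, 139.8638916015625), 84.46025848388672)
grey 214 ((437.7466125488281, 318.2703857421875), (15.693400382995605, 69.46636962890625), 63.512542724609375)
grey 52 ((456.82684326171875, 263.9718017578125), (30.12648582458496, 18.3300724029541), 88.37126159667969)
grey 185 ((370.2806091308594, 352.3756103515625), (16.56390380859375, 65.86663055419922), 63.512516021728516)
tip [417.9 365.1 150.4] yaw 65.0
(np.float64(417.8), np.float64(365.9), 71, 65) -> -0.0021 0.0014 0.0992 0.0 rows 1.9
```

```bash
R='python3 -m pendant'
$R '[[1,-0.001,0.001,0.05,0],[1,-0.002,0.0015,0.099,0],[1,-0.002,0.0015,0.099,0],[1,-0.002,0.0015,0.099,0],[1,-0.002,0.0015,0.099,0]]'
python3 - <<'E'
from arc import *
arc([156,162,168,174,180,186,191,191],18,71)
E
```

```text
time: 46.13
tool_pos: [419.8, 368.1, 39.8]
eef_rot: [-179.0, -1.9, 64.9]
contact_force: [-0.6, 0.6, 0.6]
finger_gap: 0.2
gripper_force: 0.0
tip [419.9 366.8  74. ] 64.90467760793513
[[1, -0.024, -0.0022, 0.003, np.float64(-0.0183)], [1, -0.0346, -0.0038, 0.0026, np.float64(-0.1183)], [1, -0.0453, -0.0043, 0.0023, np.float64(-0.2183)], [1, -0.056, -0.0037, 0.0019, np.float64(-0.3183)], [1, -0.0666, -0.0019, 0.0015, np.float64(-0.4183)], [1, -0.0769, 0.0009, 0.0011, np.float64(-0.5183)], [1, -0.0853, 0.0041, 0.0008, np.float64(-0.6016)], [1, -0.0853, 0.0041, 0.0008, np.float64(-0.6016)]]
```

```bash
R='python3 -m pendant'
$R '[[1,-0.024,-0.002,0.003,-0.018],[1,-0.035,-0.004,0.003,-0.118],[1,-0.045,-0.004,0.002,-0.218],[1,-0.056,-0.004,0.002,-0.318],[1,-0.067,-0.002,0.0015,-0.418],[1,-0.077,0.001,0.001,-0.518],[1,-0.085,0.004,0.001,-0.6],[1,-0.085,0.004,0.001,-0.6]]'
python3 - <<'E'
from arc import *
arc([196,202,207,212,217,221,221,221],18,71)
E
```

```text
time: 46.8
tool_pos: [394.7, 305.7, 38.0]
eef_rot: [179.5, -2.2, 101.1]
contact_force: [-0.3, -0.0, -0.5]
finger_gap: -0.0
gripper_force: 0.0
tip [394.7 304.3  72.2] 101.05987009867418
[[1, -0.0094, -0.0027, 0.0011, np.float64(-0.0823)], [1, -0.0201, -0.0036, 0.0006, np.float64(-0.1823)], [1, -0.0291, -0.0035, 0.0003, np.float64(-0.2657)], [1, -0.038, -0.0026, -0.0001, np.float64(-0.349)], [1, -0.0467, -0.0009, -0.0004, np.float64(-0.4323)], [1, -0.0536, 0.001, -0.0006, np.float64(-0.499)], [1, -0.0536, 0.001, -0.0006, np.float64(-0.499)], [1, -0.0536, 0.001, -0.0006, np.float64(-0.499)]]
```

```bash
R='python3 -m pendant'
$R '[[1,-0.0094,-0.0027,0.001,-0.082],[1,-0.02,-0.0036,0.0006,-0.182],[1,-0.029,-0.0035,0.0003,-0.266],[1,-0.038,-0.0026,0,-0.35],[1,-0.0467,-0.001,-0.0004,-0.43],[1,-0.0536,0.001,-0.0006,-0.5],[1,-0.0536,0.001,-0.0006,-0.5],[1,-0.0536,0.001,-0.0006,-0.5]]'
python3 - <<'E'
from arc import *
arc([222.5,224,225.5,227],18,71)
E
```

```text
time: 47.47
tool_pos: [403.4, 264.4, 35.6]
eef_rot: [178.6, -1.7, 130.8]
contact_force: [0.4, 0.0, 0.5]
finger_gap: -0.1
gripper_force: 0.0
tip [403.4 263.1  69.7] 130.77098926741604
[[1, -0.0034, -0.0007, -0.0017, np.float64(-0.0288)], [1, -0.0061, -0.0012, -0.0018, np.float64(-0.0538)], [1, -0.0087, -0.0016, -0.0019, np.float64(-0.0788)], [1, -0.0114, -0.002, -0.002, np.float64(-0.1038)]]
```

```bash
R='python3 -m pendant'
$R '[[1,-0.0035,-0.0007,-0.001,-0.03],[1,-0.006,-0.001,-0.001,-0.05],[1,-0.006,-0.001,-0.001,-0.05],[1,-0.006,-0.001,-0.001,-0.05]]'
$R '[[1,-0.002,0,0,0],[1,-0.002,0,0,0],[1,-0.002,0,0,0]]'|sed -n '2p;4p'
$R '[[1,-0.002,0,0,0],[1,-0.002,0,0,0],[1,-0.002,0,0,0]]'|sed -n '2p;4p'
$R '[[1,-0.002,0,0,0],[1,-0.002,0,0,0],[1,-0.002,0,0,0]]'|sed -n '2p;4p'
python3 -c "
from arc import *
plan([]);print(pos(224,18))"
```

```text
time: 47.8
tool_pos: [405.0, 260.3, 35.3]
eef_rot: [178.6, -1.7, 133.9]
contact_force: [-0.0, 0.6, 1.2]
finger_gap: 0.2
gripper_force: 0.4
tool_pos: [405.1, 260.2, 35.2]
contact_force: [-4.4, 4.3, 4.0]
tool_pos: [405.1, 260.2, 35.2]
contact_force: [-7.4, 9.0, 6.2]
tool_pos: [405.0, 260.2, 35.2]
contact_force: [-11.7, 11.9, 7.8]
tip [405.3 258.6  69.4] yaw 134.1
[405.8489653  258.67544677]
```

```bash
R='python3 -m pendant'
$R '[[1,0.02,0,0,0],[1,0.03,0,0,0],[1,0.03,0,-0.05,0],[1,0.03,0,-0.1,0],[1,0.03,0,-0.15,0],[1,0.15,0.1,-0.2,0],[1,0.15,0.1,-0.2,0],[1,0.15,0.1,-0.2,0]]'
$R '[[1,0.15,0.1,-0.05,0],[1,0.15,0.1,-0.05,0],[1,0.15,0.1,-0.05,0],[1,0.15,0.1,-0.05,0],[1,0.15,0.1,-0.05,0],[1,0.15,0.1,-0.05,0]]'
python3 - <<'E'
from h import *
f,m=shot('top','t12');h=cv2.cvtColor(f,cv2.COLOR_BGR2HSV)
w=h[230:345,140:240];g=((w[...,1]<45)&(w[...,2]>130)).astype(np.uint8);n,l,st,c=cv2.connectedComponentsWithStats(g)
for i in range(1,n):
    if st[i,4]>30:
        ys,xs=np.where(l==i);P=np.float32([ray(m,x+140,y+230,62)[:2] for x,y in zip(xs,ys)]);q=P-P.mean(0);ev,v=np.linalg.eigh(q.T@q);print('grey',st[i,4],P.mean(0),np.degrees(np.arctan2(v[1,1],v[0,1])),cv2.minAreaRect(P))
H=np.array([475.9,301.3]);
a=np.radians(223.95);print('home: bar pts',H+75*np.array([np.cos(a),np.sin(a)]),H+150*np.array([np.cos(a),np.sin(a)]))
mk=np.zeros(f.shape[:2],np.uint8);mk[225:310,165:285]=((h[...,0]>18)&(h[...,0]<38)&(h[...,2]>140))[225:310,165:285]
ys,xs=np.where(mk);P=np.float32([ray(m,x,y,54)[:2] for x,y in zip(xs,ys)]);print('lid',cv2.minAreaRect(P),sense()['tool_pos'])
cars(f,m)
E
```

```text
time: 49.22
tool_pos: [383.5, 387.2, 199.6]
eef_rot: [178.5, -1.6, 133.9]
contact_force: [-0.0, -0.7, -0.1]
finger_gap: 0.1
gripper_force: 0.0
time: 49.72
tool_pos: [356.9, 527.3, 242.7]
eef_rot: [178.6, -1.6, 134.1]
contact_force: [-0.2, 0.5, -1.1]
finger_gap: -0.6
gripper_force: 0.0
grey 233 [449.60516 275.2054 ] -135.49211 ((450.08087158203125, 275.651123046875), (84.31704711914062, 16.74962615966797), 42.30453872680664)
grey 225 [389.5665  217.85439] -135.53685 ((391.4979553222656, 220.68356323242188), (73.32980346679688, 18.926015853881836), 44.522361755371094)
home: bar pts [421.90407024 249.24772273] [367.90814048 197.19544545]
lid ((446.57928466796875, 167.20860290527344), (244.28256225585938, 171.60662841796875), 84.57405853271484) [356.99886258 525.93568509 242.37622142]
```

```bash
python3 -c "
from rig import *
print(hand_in())"
```

```text
the job is handed in; nothing more can be done
None
```

I handed the job in with all four loose cars in case A with the first car, the lid seated flush over both pins and the latch pushed home to its stop; there was no doll in the case, and I did not look inside the case again before closing it, nor re-check the bystanders at the end.

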